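# Top up the headspace sampler's vials

## Robot

A 6-joint arm with a two-finger parallel gripper is mounted at the origin on the work surface. World frame = base frame: x ahead of the robot, y to its left, z up, the work surface at z = 0. Lengths are in m, angles in degrees, forces in N, time in s.
With the tool pointing down it reaches from about 0.3 to 0.75 m from the base axis. Payload 8.5 kg.
Tool frame: the origin (TCP) lies midway between the tips of the shut fingers; the grasp point (between the pads) lies 19 mm behind it; z points along the fingers, y is the line along which they close (so a half turn about z gives the same grasp; the last joint's range is limited). The gripper opens to 85 mm and grips with 20 to 120 N. Pads are 22 mm wide; open, the fingers measure 114 mm over their backs; the gripper's body (76 mm by 85 mm) begins 54 mm behind the grasp point. The pads swing forward as they close: fully open they stand 13 mm farther back than shut.
Start: joints at [-87.622, 21.807, 74.336, -0, 83.858, -12.336], TCP at [0.14, -0.532, 0.21] pointing down, gripper open.
Joint ranges: [-178.18, 178.18], [-50.72, 133.34], [12.68, 142.11], [-81.47, 261.47], [9.98, 163.14], [-165.26, 165.26]. Speed limits (degrees/s): [136.94, 136.94, 180, 180, 180, 180].

## Interface

Orientations are given as a 3x3 rotation matrix whose columns are the frame's x, y, z axes.
In Python, from rig import monitor, optics, close_job, models gives the robot as it stands.
- The arm moves only by the tool step_arm, never from a script. Its arguments are lists of equal length, an entry for each row: "fingers": the closure, from -1 (fully open) to 1 (shut); "travel": the shift along the tool's x, y, z scaled (see below), a list of three; "twist": the turn about the tool's z scaled (see below). In form: {"fingers": [fingers, ...], "travel": [[tx, ty, tz], ...], "twist": [twist, ...]}. A call has 1 to 10 rows; each row shifts and turns the commanded pose from where the row before left it, along the tool's axes as they then stand; what a row does not reach is not made up. The controller multiplies each number of a shift by 100 mm and each number of a turn by pi rad. A row lasts 1/8 s, in which the tool goes at most 62.5 mm and 10.7 degrees, less where a joint would pass 70% of its speed; a pose out of reach is approached as far as the arm can. A call with a number of a shift or a turn outside -1 to 1 is refused whole. A call with a gripper value outside its range is refused whole. The fingers move at their own pace and stop on an object; "force" is the grip in N (left out, the last holds). Time passes only in rows, so rows that do not move let the fingers close. It gives the time, the measured TCP pose, the force, the opening and the grip force at its end, in the units of the state.
- monitor.observe(): the state, without advancing time (a new reading comes with each control period).
- optics.get_image(name): name is "scene" or "top"; returns (picture, depth): 480x640x3 uint8, blue, green, red; 480x640 float32, m along the optical axis (not along the pixel's ray), 0 where there is no reading.
- optics.get_calibration(name): a dict with "vertical_fov" (degrees; the focal length in pixels is half the picture's height over the tangent of half this angle, whatever the lens; pixels are square), "cx", "cy" (the principal point, pixels), "distortion" ([k1, k2, p1, p2, k3] as OpenCV has them; the pictures are not rectified), "world_from_camera" (4x4, takes a point from camera to world coordinates). Camera axes: x right, y up, looking along -z (the intrinsics and any distortion apply to the point x, -y, -z); pixel columns grow to the right and rows downward; lengths in m; the calibration is good to about 2 mm. A picture is of the moment at which its call begins. get_calibration takes no time and is no camera call.
- close_job(): hands the job in; it is judged then, once.
Trained networks look in the newest picture that a camera, given by its name, has taken for a name from the list of things; names that differ only in an ending like _2 or _b are one class to them, and where a whole thing is asked for, a point or a joint stands for the part that bears it (a point fixed in the world has none). Each returns a list of dicts, best first, with "confidence" (0 to 1); they miss things now and then, are a little off and sometimes report something else, mostly with a low value. They report only what shows in the picture. A call takes as long as a camera call. They do not tell look-alikes from the thing itself.
- models.trace(camera, query): "mask" (480x640 bool, what is visible of it) and "point" ([column, row] in pixels, amid what is visible of it).
- models.landmark_of(camera, query): "point" ([column, row] in pixels: a listed point, or the origin of a listed thing).
The state is a dict: "time_s": time; "q": joint angles; "qvel": joint speeds; "joint_efforts": joint torques, N m; "position": TCP position; "tool_rot": TCP orientation; "ft_force": force on the tool from outside, world axes, zero at the start; "wrist_torque": the same for the moment, N m; "grip_width": finger opening in m; "gripper_force": force on a finger pad.
Only numpy, scipy, OpenCV 4.12 (cv2) and the standard library are available. Lean on these libraries where they do the work, as an engineer would, in place of code of your own. Each camera call takes 0.05 s, during which the arm holds its last target. There are 200 camera calls.

## Task

Top up the sampler: first push the gas valve's handle round to its off stop, then swing the block's clamp lever fully to its released stop, and with both left like that stand a spare vial from the pad upright, fully down, in every empty pocket of the block, leaving the vials already loaded where they are. Then push the clamp lever back to its locked stop, and last of all push the gas handle back to its on stop. Leave the jar and the loose cap where they lie.

Things in the scene. Friction and masses are not known exactly. Their poses are not given: they have to be found in the camera images.
- pocket1 (a point): middle of a pocket's floor (near row, right, seen from the robot) in the sampler's aluminium block, 18 mm above the bench; x away from the robot, z up, turned up to 0.2 rad. Pocket 34 mm square, 24 deep, open upwards; pockets 58 mm apart in two rows of three; block 122 mm (x) by 182 (y), top at 42 mm; a white housing 60 mm high begins 80 mm beyond its middle
- pocket2 (a point): middle of a pocket's floor (near row, middle, seen from the robot) in the sampler's aluminium block, 18 mm above the bench; x away from the robot, z up, turned up to 0.2 rad. Pocket 34 mm square, 24 deep, open upwards; pockets 58 mm apart in two rows of three; block 122 mm (x) by 182 (y), top at 42 mm; a white housing 60 mm high begins 80 mm beyond its middle
- pocket3 (a point): middle of a pocket's floor (near row, left, seen from the robot) in the sampler's aluminium block, 18 mm above the bench; x away from the robot, z up, turned up to 0.2 rad. Pocket 34 mm square, 24 deep, open upwards; pockets 58 mm apart in two rows of three; block 122 mm (x) by 182 (y), top at 42 mm; a white housing 60 mm high begins 80 mm beyond its middle
- pocket4 (a point): middle of a pocket's floor (far row, right, seen from the robot) in the sampler's aluminium block, 18 mm above the bench; x away from the robot, z up, turned up to 0.2 rad. Pocket 34 mm square, 24 deep, open upwards; pockets 58 mm apart in two rows of three; block 122 mm (x) by 182 (y), top at 42 mm; a white housing 60 mm high begins 80 mm beyond its middle
- pocket5 (a point): middle of a pocket's floor (far row, middle, seen from the robot) in the sampler's aluminium block, 18 mm above the bench; x away from the robot, z up, turned up to 0.2 rad. Pocket 34 mm square, 24 deep, open upwards; pockets 58 mm apart in two rows of three; block 122 mm (x) by 182 (y), top at 42 mm; a white housing 60 mm high begins 80 mm beyond its middle
- pocket6 (a point): middle of a pocket's floor (far row, left, seen from the robot) in the sampler's aluminium block, 18 mm above the bench; x away from the robot, z up, turned up to 0.2 rad. Pocket 34 mm square, 24 deep, open upwards; pockets 58 mm apart in two rows of three; block 122 mm (x) by 182 (y), top at 42 mm; a white housing 60 mm high begins 80 mm beyond its middle
- clamp (a joint): cam-lock clamp lever in front of the block, rad: 0 = locked stop (handle parallel to the block's front, steel tongue over the block's edge), 1.571 = released stop (handle towards the robot). Growing = clockwise seen from above. Stays where left; friction 0.12 N m, about 2 N at the handle; may start up to 0.15 off the locked stop
- clamp_tip (a point): free end of the clamp's handle, 56 mm above the bench at its mid height: a level black bar 12 mm wide and 12 high along this point's -y, out from its vertical pivot, which lies 86 mm from here along the point's +y. A tongue 48 mm long stands out from the pivot along the point's +x, 47 to 55 mm above the bench
- valve (a joint): gas valve handle, rad: 0 = on stop (handle in line with the pipe), 1.571 = off stop (across the pipe, towards the robot). Growing = anticlockwise seen from above. Stays where left; friction 0.15 N m, about 2.5 N at the handle; may start up to 0.15 off the on stop
- valve_tip (a point): free end of the valve's handle, 68 mm above the bench at its mid height: a level steel bar 14 mm wide and 10 high along this point's +y, out from its vertical pivot, which lies 90 mm from here along the point's -y. Under it a brass valve in an 18 mm pipe (top at 54 and 45 mm) on a small fixed stand, left or right of the sampler
- spare1: spare capped amber vial on a white pad (130 x 200 mm, 4 mm thick, fixed left or right of the sampler, where the valve is not): 28 mm diameter, 62 mm tall (the black cap, 26 mm wide, is the top 15 mm), 35 to 65 g, heavy foot. Origin at the centre of its underside, z along it to the cap. There are six, more than are needed
- spare2: spare capped amber vial on a white pad (130 x 200 mm, 4 mm thick, fixed left or right of the sampler, where the valve is not): 28 mm diameter, 62 mm tall (the black cap, 26 mm wide, is the top 15 mm), 35 to 65 g, heavy foot. Origin at the centre of its underside, z along it to the cap. There are six, more than are needed
- spare3: spare capped amber vial on a white pad (130 x 200 mm, 4 mm thick, fixed left or right of the sampler, where the valve is not): 28 mm diameter, 62 mm tall (the black cap, 26 mm wide, is the top 15 mm), 35 to 65 g, heavy foot. Origin at the centre of its underside, z along it to the cap. There are six, more than are needed
- spare4: spare capped amber vial on a white pad (130 x 200 mm, 4 mm thick, fixed left or right of the sampler, where the valve is not): 28 mm diameter, 62 mm tall (the black cap, 26 mm wide, is the top 15 mm), 35 to 65 g, heavy foot. Origin at the centre of its underside, z along it to the cap. There are six, more than are needed
- spare5: spare capped amber vial on a white pad (130 x 200 mm, 4 mm thick, fixed left or right of the sampler, where the valve is not): 28 mm diameter, 62 mm tall (the black cap, 26 mm wide, is the top 15 mm), 35 to 65 g, heavy foot. Origin at the centre of its underside, z along it to the cap. There are six, more than are needed
- spare6: spare capped amber vial on a white pad (130 x 200 mm, 4 mm thick, fixed left or right of the sampler, where the valve is not): 28 mm diameter, 62 mm tall (the black cap, 26 mm wide, is the top 15 mm), 35 to 65 g, heavy foot. Origin at the centre of its underside, z along it to the cap. There are six, more than are needed
- jar: flat grey jar with screw lid, 40 mm diameter, 22 mm tall, standing on the pad among the spare vials, origin under its centre; not part of the job
- cap: loose black screw cap, 22 mm diameter, 12 mm high, lying on the pad among the spare vials, origin under its centre; not part of the job
- loaded1: vial already standing in pocket1 (same kind as the spares, top 80 mm above the bench, origin at the centre of its underside); None when absent, and then pocket1 is empty
- loaded2: vial already standing in pocket2 (same kind as the spares, top 80 mm above the bench, origin at the centre of its underside); None when absent, and then pocket2 is empty
- loaded3: vial already standing in pocket3 (same kind as the spares, top 80 mm above the bench, origin at the centre of its underside); None when absent, and then pocket3 is empty
- loaded4: vial already standing in pocket4 (same kind as the spares, top 80 mm above the bench, origin at the centre of its underside); None when absent, and then pocket4 is empty
- loaded5: vial already standing in pocket5 (same kind as the spares, top 80 mm above the bench, origin at the centre of its underside); None when absent, and then pocket5 is empty
- loaded6: vial already standing in pocket6 (same kind as the spares, top 80 mm above the bench, origin at the centre of its underside); None when absent, and then pocket6 is empty
Mind the look-alikes: they are no part of the job. Leave any blue, orange or pink look-alike of the part that bears valve alone.

How it is judged (in metres and radians):
On the way, in this order (a step that is already met when the one before it is completed fails the run):
1. the gas valve's handle is pushed to its off stop while the clamp is still locked (value of joint valve above 1.46 rad and value of joint clamp below 0.4 rad), for 0.2 s.
2. the clamp lever is swung to its released stop, the gas still off (value of joint each of valve, clamp above 1.46 rad), for 0.2 s.
3. every pocket of the block holds an upright, fully seated vial, with the gas off and the clamp released (all of step 2 and distance between any of loaded1, spare1, spare2, spare3, spare4, spare5, spare6 and pocket1 below 0.007 m and distance between any of loaded2, spare1, spare2, spare3, spare4, spare5, spare6 and pocket2 below 0.007 m and distance between any of loaded3, spare1, spare2, spare3, spare4, spare5, spare6 and pocket3 below 0.007 m and distance between any of loaded4, spare1, spare2, spare3, spare4, spare5, spare6 and pocket4 below 0.007 m and distance between any of loaded5, spare1, spare2, spare3, spare4, spare5, spare6 and pocket5 below 0.007 m and distance between any of loaded6, spare1, spare2, spare3, spare4, spare5, spare6 and pocket6 below 0.007 m), for 0.3 s.
4. the clamp lever is back at its locked stop, the gas still off (value of joint valve above 1.46 rad and value of joint clamp below 0.11 rad), for 0.2 s.
5. the gas handle is back at its on stop (value of joint each of valve, clamp below 0.11 rad), for 0.2 s.
At the end, for the whole second after the job is handed in: All six pockets hold an upright vial with its foot within 7 mm of the middle of the pocket floor; clamp within 0.11 rad of its locked stop, gas handle within 0.11 rad of its on stop (0.11 rad of the other stops while loading); spares at rest (all of step 5 and distance between any of loaded1, spare1, spare2, spare3, spare4, spare5, spare6 and pocket1 below 0.007 m and distance between any of loaded2, spare1, spare2, spare3, spare4, spare5, spare6 and pocket2 below 0.007 m and distance between any of loaded3, spare1, spare2, spare3, spare4, spare5, spare6 and pocket3 below 0.007 m and distance between any of loaded4, spare1, spare2, spare3, spare4, spare5, spare6 and pocket4 below 0.007 m and distance between any of loaded5, spare1, spare2, spare3, spare4, spare5, spare6 and pocket5 below 0.007 m and distance between any of loaded6, spare1, spare2, spare3, spare4, spare5, spare6 and pocket6 below 0.007 m and linear speed of each of spare1, spare2, spare3, spare4, spare5, spare6 below 0.02 m/s); the robot touches nothing.
It fails at once if a vial that was already loaded is taken out of its pocket (distance of any of loaded1, loaded2, loaded3, loaded4, loaded5, loaded6 from where it was at the start of the episode above 0.02 m).
It fails at once if the jar or the loose cap is shoved more than 60 mm or knocked over (distance of any of jar, cap from where it was at the start of the episode above 0.06 m or angle between jar's own z axis and vertical above 0.6 rad).
Of loaded1, loaded2, loaded3, loaded4, loaded5, loaded6 only 1 to 3 are there at a start; the rules pass over those that are not, and their reading is None.
At some moment in a run one of spare1, spare2, spare3, spare4, spare5, spare6 may be knocked a few centimetres aside while the robot is not near it.
Once in a run the grip may slacken for a moment while it holds something.
It also fails if it takes over 208 s, if anything falls off the work surface, if the arm or the gripper's body presses on something with over 40 N, if the wrist force passes 120 N, or if a joint passes its speed limit or range.

## Working session

There is one attempt and no reset: what is moved stays moved. The work goes in short steps, Python scripts to look and compute and a tool call to move; the robot and the scene stay as the last step left them, time stands still between calls to the robot, and variables do not carry over. Pictures are saved under pics/ and viewed, at most 15 in all, crops included, and the job is handed in when it is done.

Besides the shell and the picture viewer there is one more tool, called after "Call:" as name(argument=value, ...) on one line, values as JSON. step_arm: Moves the arm, as the interface text tells. Its arguments: {"type":"object","properties":{"fingers":{"type":"array","items":{"type":"number"}},"travel":{"type":"array","items":{"type":"array","items":{"type":"number"}}},"twist":{"type":"array","items":{"type":"number"}},"force":{"type":"number"}},"required":["fingers","travel","twist"]}

```bash
mkdir -p pics
cat > h.py <<'E'
import numpy as np, cv2
from rig import monitor, optics, close_job, models
def cal(n):
    c=optics.get_calibration(n); f=240/np.tan(np.radians(c["vertical_fov"])/2)
    return np.array([[f,0,c["cx"]],[0,f,c["cy"]],[0,0,1]]),np.array(c["distortion"],float),np.array(c["world_from_camera"])
def ray(n,p):
    K,d,T=cal(n); u=cv2.undistortPoints(np.array([[p]],float),K,d)[0,0]
    return T[:3,3],T[:3,:3]@np.array([u[0],-u[1],-1.])
def at_z(n,p,z):
    o,r=ray(n,p); return o+r*(z-o[2])/r[2]
def at_d(n,p,D):
    o,r=ray(n,p); return o+r*D
def proj(n,P):
    K,d,T=cal(n); c=np.linalg.inv(T)@np.append(P,1); c=c[:3]*[1,-1,-1]
    return cv2.projectPoints(c.reshape(1,3),np.zeros(3),np.zeros(3),K,d)[0].ravel()
E
python3 - <<'E'
from h import *
for n in("scene","top"):
    im,d=optics.get_image(n); cv2.imwrite(f"pics/{n}0.png",im); print(n,cal(n)[2].round(3).tolist())
s=monitor.observe(); print(s["time_s"],s["position"],np.array(s["tool_rot"]).round(3).tolist(),s["grip_width"])
E
```

```text
scene [[-0.575, -0.448, 0.685, 1.361], [0.818, -0.337, 0.467, 0.56], [0.022, 0.828, 0.56, 0.803], [0.0, 0.0, 0.0, 1.0]]
top [[0.009, 0.994, -0.11, 0.349], [-1.0, 0.008, -0.01, -0.058], [-0.009, 0.11, 0.994, 1.259], [0.0, 0.0, 0.0, 1.0]]
0.1 [ 0.1396643  -0.53165445  0.20925533] [[0.967, 0.254, -0.0], [0.254, -0.967, 0.001], [0.0, -0.001, -1.0]] 0.08547843885271919
```

View pics/top0.png

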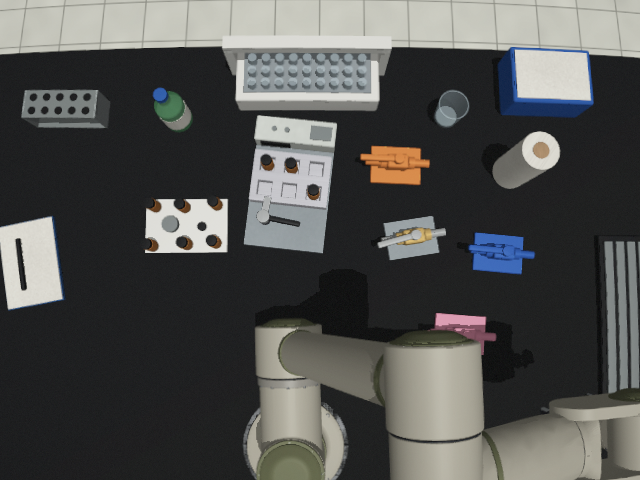

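View pics/scene0.png

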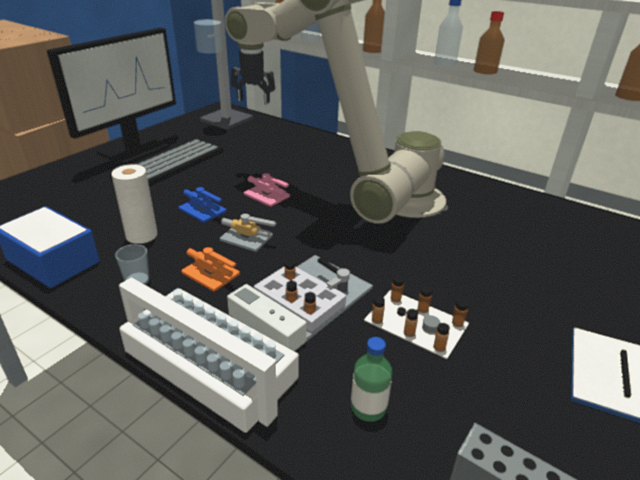

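Run:
```python
from h import *
zs={"clamp_tip":.062,"valve_tip":.073,"spare1":.004,"loaded1":.018,"jar":.004,"cap":.004,"pocket1":.018,"pocket2":.018,"pocket3":.018,"pocket4":.018,"pocket5":.018,"pocket6":.018}
optics.get_image("top")
for q,z in zs.items():
    for r in models.landmark_of("top",q):
        p=r["point"]; print(q,round(r["confidence"],2),np.round(p,1),at_z("top",p,z).round(4))
```

```text
clamp_tip 0.7 [296.1 224.5] [0.5129 0.0012 0.062 ]
clamp_tip 0.21 [313.9 194.3] [ 0.5832 -0.0388  0.062 ]
valve_tip 0.84 [361.2 157.2] [ 0.6686 -0.1467  0.073 ]
valve_tip 0.71 [468.8 246.5] [ 0.4645 -0.3908  0.073 ]
valve_tip 0.67 [377.1 244.9] [ 0.4666 -0.1822  0.073 ]
spare1 0.74 [157.9 206.1] [0.5638 0.3416 0.004 ]
spare1 0.69 [185.8 206.8] [0.5623 0.2723 0.004 ]
spare1 0.66 [153.1 244.6] [0.4696 0.3494 0.004 ]
spare1 0.57 [217.4 242.6] [0.4758 0.1922 0.004 ]
spare1 0.54 [186.7 245.4] [0.4684 0.2666 0.004 ]
spare1 0.54 [214.2 205.5] [0.5658 0.2028 0.004 ]
loaded1 0.75 [311.  192.1] [ 0.5971 -0.0311  0.018 ]
loaded1 0.72 [267.6 167.4] [0.6568 0.0738 0.018 ]
loaded1 0.45 [290.6 169. ] [0.6531 0.0184 0.018 ]
jar 0.46 [171.1 220.6] [0.5283 0.3072 0.004 ]
cap 0.42 [202.7 227.1] [0.513  0.2291 0.004 ]
pocket1 0.95 [269.6 168.3] [0.6546 0.0689 0.018 ]
pocket1 0.9 [291.8 165.4] [0.662  0.0157 0.018 ]
pocket1 0.86 [265. 187.] [0.6088 0.079  0.018 ]
pocket1 0.75 [321.3 168.9] [ 0.6538 -0.0552  0.018 ]
pocket1 0.73 [312.8 191.6] [ 0.5983 -0.0354  0.018 ]
pocket1 0.7 [289.9 190.3] [0.6011 0.0
[... 1121 characters left out ...]
ket5 0.95 [269.6 168.3] [0.6546 0.0689 0.018 ]
pocket5 0.9 [291.8 165.4] [0.662  0.0157 0.018 ]
pocket5 0.86 [265. 187.] [0.6088 0.079  0.018 ]
pocket5 0.75 [321.3 168.9] [ 0.6538 -0.0552  0.018 ]
pocket5 0.73 [312.8 191.6] [ 0.5983 -0.0354  0.018 ]
pocket5 0.7 [289.9 190.3] [0.6011 0.0193 0.018 ]
pocket5 0.62 [296.7 224.1] [0.5199 0.0019 0.018 ]
pocket6 0.95 [269.6 168.3] [0.6546 0.0689 0.018 ]
pocket6 0.9 [291.8 165.4] [0.662  0.0157 0.018 ]
pocket6 0.86 [265. 187.] [0.6088 0.079  0.018 ]
pocket6 0.75 [321.3 168.9] [ 0.6538 -0.0552  0.018 ]
pocket6 0.73 [312.8 191.6] [ 0.5983 -0.0354  0.018 ]
pocket6 0.7 [289.9 190.3] [0.6011 0.0193 0.018 ]
pocket6 0.62 [296.7 224.1] [0.5199 0.0019 0.018 ]
```

The top view shows the sampler at about (290,190) with vials in the far-left, far-middle and near-right pockets. The clamp is at (265,212), the pad is on the left at (187,225) with six vials, and the real brass valve is at (411,237). The blue, orange and pink valves are look-alikes. I'll zoom in.

Run:
```python
from h import *
a=cv2.imread("pics/top0.png")
v=cv2.resize(a[200:270,370:455],None,fx=6,fy=6,interpolation=cv2.INTER_CUBIC)
s=cv2.imread("pics/scene0.png")
w=cv2.resize(s[200:340,210:390],None,fx=4,fy=4,interpolation=cv2.INTER_CUBIC)
b=cv2.resize(a[110:260,235:345],None,fx=4,fy=4,interpolation=cv2.INTER_CUBIC)
c=np.zeros((600,800,3),np.uint8); c[:420,:510]=v[:420,:510]; 
cv2.imwrite("pics/valve.png",v); cv2.imwrite("pics/scenecrop.png",w); cv2.imwrite("pics/block.png",b)
```

```text
(no output)
```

View pics/valve.png

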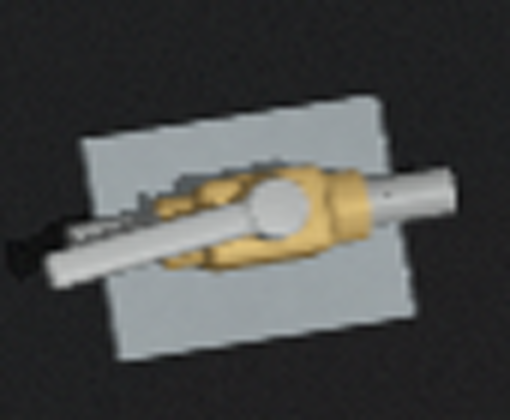

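View pics/block.png

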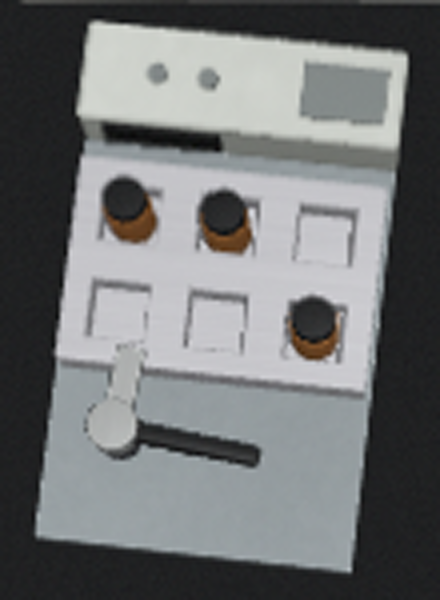

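View pics/scenecrop.png

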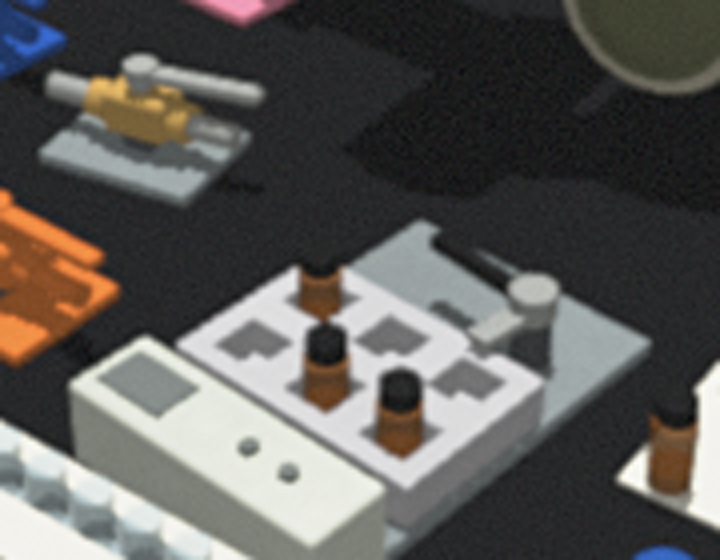

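```bash
cat >> h.py <<'E'
def cloud(n):
    im,d=optics.get_image(n); K,dist,T=cal(n)
    v,u=np.mgrid[0:480,0:640]; q=cv2.undistortPoints(np.dstack([u,v]).reshape(-1,1,2).astype(float),K,dist)[:,0]
    c=np.c_[q[:,0],-q[:,1],-np.ones(len(q))]*d.reshape(-1,1)
    P=(c@T[:3,:3].T+T[:3,3]).reshape(480,640,3); P[d==0]=np.nan
    return im,P
def blobs(P,lo,hi,box,amin=20):
    x0,x1,y0,y1=box
    m=(P[...,2]>lo)&(P[...,2]<hi)&(P[...,0]>x0)&(P[...,0]<x1)&(P[...,1]>y0)&(P[...,1]<y1)
    k,l,st,_=cv2.connectedComponentsWithStats(m.astype(np.uint8),connectivity=4)
    return [P[l==i] for i in range(1,k) if st[i,4]>=amin]
E
python3 - <<'E'
from h import *
box=(.40,.72,-.32,.42)
for n in("top","scene"):
    im,P=cloud(n); print(n)
    for nm,lo,hi in(("cap66",.061,.071),("cap80",.074,.086),("block",.037,.047),("tip62",.057,.067),("valve",.068,.080),("jar",.02,.03)):
        for b in blobs(P,lo,hi,box,12):
            r=cv2.minAreaRect(b[:,:2].astype(np.float32)*1000)
            print(nm,len(b),b.mean(0).round(4),"med z",np.median(b[:,2]).round(4),"rect",np.round(r[0],1),np.round(r[1],1),round(r[2],1))
E
```

```text
top
cap66 24 [ 0.7118 -0.0206  0.063 ] med z 0.0626 rect [712.3 -20.9] [18.3 10.3] 45.9
cap66 28 [ 0.7139 -0.0383  0.0632] med z 0.063 rect [713.3 -37.9] [11.4 19.2] 6.5
cap66 19 [ 0.7128 -0.0589  0.0626] med z 0.0625 rect [712.  -60.1] [13.  14.9] 15.7
cap66 22 [ 0.7108 -0.0739  0.0628] med z 0.0622 rect [712.3 -73.4] [ 9.7 21.7] 47.8
cap66 13 [ 0.6647 -0.1921  0.0675] med z 0.0684 rect [ 664.6 -192.7] [ 2.5 18.5] 0.4
cap66 21 [0.6469 0.0108 0.0658] med z 0.0658 rect [648.   10.4] [10.4 26.2] 38.0
cap66 12 [0.6504 0.0714 0.0652] med z 0.0651 rect [650.1  71.4] [ 5.  16.5] 6.7
cap66 22 [ 0.5833 -0.0408  0.0653] med z 0.0645 rect [584.6 -40.8] [10.3 26.5] 26.4
cap66 90 [0.5681 0.1955 0.0659] med z 0.0661 rect [568.3 195.6] [24.1 22. ] 4.1
cap66 87 [0.5617 0.3457 0.0665] med z 0.0667 rect [561.7 346.2] [23.5 23.3] 10.1
cap66 95 [0.5613 0.2746 0.066 ] med z 0.0659 rect [561.2 273.9] [25.1 24.3] 81.3
cap66 167 [0.5298 0.0695 0.0655] med z 0.0658 rect [525.7  64. ] [59.2 28.1] 67.9
cap66 23 [0.5183 0.0041 0.063 ] med z 0.0624 rect [518.6   3.8] [ 9.4 18.3] 0.1
cap66 89 [0.4757 0.1955 0.06
[... 8332 characters left out ...]
6  0.1998 0.0244] med z 0.0242 rect [485.8 199.4] [13.1 26.6] 19.0
jar 43 [0.5887 0.0696 0.0254] med z 0.0263 rect [588.1  69.8] [17.2 32.9] 32.8
jar 131 [0.6448 0.106  0.0247] med z 0.0248 rect [634.8 107.5] [ 15.8 124.7] 77.9
jar 40 [0.4809 0.2688 0.0254] med z 0.025 rect [479.7 267.1] [15.7 27.7] 14.2
jar 40 [0.5757 0.2009 0.0251] med z 0.0247 rect [574.6 198.5] [14.2 27.6] 18.4
jar 44 [0.4753 0.3532 0.0249] med z 0.0248 rect [474.1 352.2] [13.9 27.1] 11.1
jar 200 [0.5203 0.3059 0.0258] med z 0.026 rect [518.4 305.9] [38.6 40.7] 73.7
jar 40 [0.5703 0.2778 0.0249] med z 0.0251 rect [569.9 275.9] [12.8 26.8] 12.5
jar 46 [0.5706 0.3508 0.0249] med z 0.0246 rect [568.7 349.9] [12.9 27.3] 16.4
```

Call:
step_arm(fingers=[1,1,1], travel=[[0,0,0],[0,0,0],[0,0,0]], twist=[0.041,0.041,0])

```text
time_s: 1.23
position: [0.1397, -0.5319, 0.2098]
tool_rot: [[1.0, 0.0, 0.0], [0.0, -1.0, -0.0], [0.0, 0.0, -1.0]]
ft_force: [-0.0, -0.1, 0.0]
grip_width: 0.0322
gripper_force: 0.0
```

```bash
cat >> h.py <<'E'
def st():
    s=monitor.observe(); print(round(s["time_s"],2),np.round(s["position"],4),np.round(s["tool_rot"],3).tolist(),"F",np.round(s["ft_force"],1),"w",round(s["grip_width"],4),s["gripper_force"])
E
python3 - <<'E'
from h import *
st()
a=at_z("top",(263,215.5),.0655);print(a)
a=at_z("top",(416.2,234.7),.076);print(a)
E
```

```text
1.23 [ 0.1397 -0.5319  0.2098] [[1.0, 0.0, 0.0], [0.0, -1.0, -0.0], [0.0, 0.0, -1.0]] F [-0.  -0.1  0. ] w 0.0322 0.0
[0.53260489 0.07687577 0.0655    ]
[ 0.49005222 -0.27034292  0.076     ]
```

Call:
step_arm(fingers=[1,1,1,1,1,1,1,1,1,1], travel=[[0.366,-0.342,0],[0.366,-0.342,0],[0.366,-0.342,0],[0.366,-0.342,0],[0.366,-0.342,0],[0.366,-0.342,0],[0.366,-0.342,0],[0.366,-0.342,0],[0.366,-0.342,0],[0.366,-0.342,0]], twist=[0,0,0,0,0,0,0,0,0,0])

```text
time_s: 2.48
position: [0.5071, -0.189, 0.21]
tool_rot: [[1.0, 0.002, 0.0], [0.002, -1.0, -0.0], [0.0, 0.0, -1.0]]
ft_force: [-0.1, -0.9, -0.4]
grip_width: -0.0
gripper_force: 0.0
```

Call:
step_arm(fingers=[1,1,1,1], travel=[[0,0,0.5],[0,0,0.5],[0,0,0.51],[0,0,0]], twist=[0,0,0,0])

```text
time_s: 2.98
position: [0.5044, -0.1893, 0.0564]
tool_rot: [[1.0, 0.001, -0.006], [0.001, -1.0, 0.004], [-0.006, -0.004, -1.0]]
ft_force: [0.5, -0.0, 0.1]
grip_width: 0.0001
gripper_force: 0.0
```

Run:
```python
from h import *
piv=np.array([.4915,-.2685]); last=np.array([.507,-.189])
for ph,d in [(110,.024),(122,.024),(134,.025),(146,.025),(158,.025),(168,.024),(176,.023),(182,.022),(187,.021)]:
    a=np.radians(ph);p=piv+.068*np.array([np.cos(a),np.sin(a)])+d*np.array([np.sin(a),-np.cos(a)])
    print(ph,p.round(4),"travel",((p-last)*[10,-10]).round(2).tolist()); last=p
```

```text
110 [ 0.4908 -0.1964] travel [-0.16, 0.07]
122 [ 0.4758 -0.1981] travel [-0.15, 0.02]
134 [ 0.4622 -0.2022] travel [-0.14, 0.04]
146 [ 0.4491 -0.2097] travel [-0.13, 0.08]
158 [ 0.4378 -0.2198] travel [-0.11, 0.1]
168 [ 0.43   -0.2309] travel [-0.08, 0.11]
176 [ 0.4253 -0.2408] travel [-0.05, 0.1]
182 [ 0.4228 -0.2489] travel [-0.02, 0.08]
187 [ 0.4214 -0.2559] travel [-0.01, 0.07]
```

Call:
step_arm(fingers=[1,1,1,1,1,1,1,1], travel=[[-0.14,0.07,0],[-0.15,0.02,0],[-0.14,0.04,0],[-0.13,0.08,0],[-0.11,0.1,0],[-0.08,0.11,0],[-0.05,0.1,0],[0,0,0]], twist=[0,0,0,0,0,0,0,0])

```text
time_s: 3.98
position: [0.4258, -0.2431, 0.0588]
tool_rot: [[1.0, -0.002, 0.0], [-0.002, -1.0, -0.0], [0.0, 0.0, -1.0]]
ft_force: [-0.2, -0.8, 0.3]
grip_width: -0.0001
gripper_force: 0.0
```

Call:
step_arm(fingers=[1,1,1,1,1], travel=[[-0.02,0.06,0],[-0.01,0.06,0],[0,0.03,0],[0,0.02,0],[0,0,0]], twist=[0,0,0,0,0])

```text
time_s: 4.6
position: [0.4229, -0.2592, 0.0588]
tool_rot: [[1.0, -0.001, -0.0], [-0.001, -1.0, 0.0], [-0.0, -0.0, -1.0]]
ft_force: [0.4, 0.4, 1.2]
grip_width: 0.0002
gripper_force: 0.0
```

Run:
```python
from h import *
a,_=optics.get_image("scene"); t,_=optics.get_image("top")
w=cv2.resize(a[170:290,190:310],None,fx=3.3,fy=3.3); v=cv2.resize(t[190:310,360:480],(w.shape[1],w.shape[0]))
cv2.imwrite("pics/v1.png",np.hstack([w,v]))
```

```text
(no output)
```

View pics/v1.png

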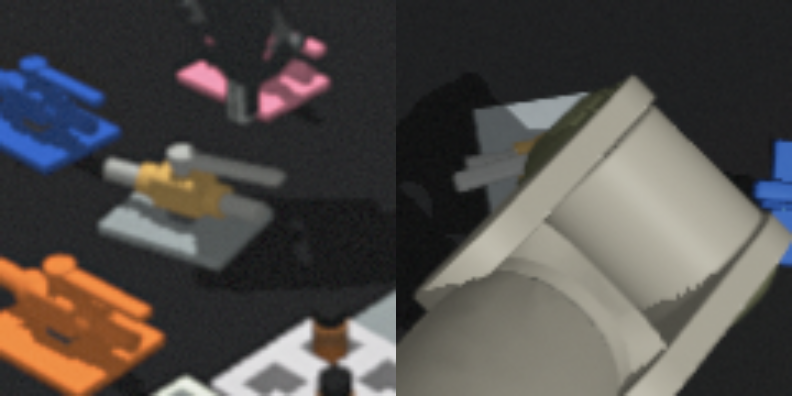

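The image shows the handle unmoved at its starting angle, with the fingers now on the robot side of it. I'll compare the reported TCP with what the picture shows.

Run:
```python
from h import *
st()
p=np.array(monitor.observe()["position"])
print(proj("scene",p),proj("top",p))
im,P=cloud("scene")
for y in range(180,212,4): print(y,[ (None if np.isnan(P[y,x,0]) else P[y,x].round(3).tolist()) for x in (258,262,266)])
q=[r for r in models.landmark_of("scene","valve_tip")]
for r in q: print(r["confidence"],r["point"],at_z("scene",r["point"],.073).round(4))
```

```text
4.7 [ 0.4229 -0.259   0.0588] [[1.0, -0.001, -0.0], [-0.001, -1.0, 0.0], [-0.0, -0.0, -1.0]] F [ 0.5 -0.1 -0.2] w 0.0002 0.0
[263.40230097 211.69399853] [410.2279468  264.89817131]
180 [[0.438, -0.26, 0.166], [0.441, -0.244, 0.172], [0.436, -0.234, 0.173]]
184 [[0.433, -0.265, 0.15], [0.443, -0.242, 0.162], [0.434, -0.236, 0.16]]
188 [[0.431, -0.268, 0.136], [0.439, -0.247, 0.146], [0.417, -0.251, 0.135]]
192 [[0.436, -0.264, 0.127], [0.435, -0.251, 0.131], [0.437, -0.234, 0.137]]
196 [[0.429, -0.271, 0.108], [0.434, -0.252, 0.117], [0.427, -0.244, 0.117]]
200 [[0.427, -0.274, 0.093], [0.435, -0.252, 0.105], [0.423, -0.247, 0.101]]
204 [[0.325, -0.365, 0.002], [0.433, -0.254, 0.09], [0.427, -0.245, 0.091]]
208 [[0.342, -0.351, 0.0], [0.338, -0.338, 0.003], [0.328, -0.331, 0.001]]
0.58 [286.4, 184.4] [ 0.2732 -0.292   0.073 ]
0.56 [218.2, 203.9] [ 0.4853 -0.3736  0.073 ]
0.55 [234.8, 266.7] [ 0.6768 -0.1341  0.073 ]
0.44 [274.4, 222.7] [ 0.4673 -0.1826  0.073 ]
```

The depth image puts the real fingertips about 20 mm higher than the reported TCP, so they passed over the handle. I'll check this over free bench.

Call:
step_arm(fingers=[1,1,1,1,1], travel=[[-0.3,0,0],[0,0,0.2],[0,0,0.15],[0,0,0.1],[0,0,0]], twist=[0,0,0,0,0])

```text
time_s: 5.42
position: [0.3928, -0.2589, 0.0134]
tool_rot: [[1.0, -0.001, -0.001], [-0.001, -1.0, 0.001], [-0.001, -0.001, -1.0]]
ft_force: [0.6, 0.4, 0.4]
grip_width: 0.0004
gripper_force: 0.0
```

Run:
```python
from h import *
st()
p=np.array(monitor.observe()["position"])
print(proj("scene",p))
im,P=cloud("scene")
b=P[(np.hypot(P[...,0]-p[0],P[...,1]-p[1])<.05)&(P[...,2]>.012)&(P[...,2]<.2)]
for z in np.arange(.01,.15,.01):
    c=b[(b[:,2]>z)&(b[:,2]<=z+.01)]
    if len(c): print(round(z,3),len(c),c.mean(0).round(4),c[:,:2].min(0).round(3),c[:,:2].max(0).round(3))
a=cv2.resize(im[150:270,200:320],None,fx=4,fy=4); cv2.imwrite("pics/v2.png",a)
```

```text
5.42 [ 0.3928 -0.2589  0.0134] [[1.0, -0.001, -0.001], [-0.001, -1.0, 0.001], [-0.001, -0.001, -1.0]] F [0.6 0.4 0.4] w 0.0004 0.0
[270.57990009 220.76073458]
0.03 6 [ 0.399  -0.2546  0.0367] [ 0.391 -0.259] [ 0.403 -0.25 ]
0.04 25 [ 0.3989 -0.2544  0.0455] [ 0.386 -0.27 ] [ 0.407 -0.244]
0.05 31 [ 0.3988 -0.2516  0.0552] [ 0.385 -0.272] [ 0.405 -0.241]
0.06 30 [ 0.3996 -0.2539  0.0655] [ 0.387 -0.272] [ 0.407 -0.243]
0.07 21 [ 0.4031 -0.2576  0.0752] [ 0.397 -0.283] [ 0.409 -0.244]
0.08 68 [ 0.4005 -0.2559  0.0852] [ 0.378 -0.293] [ 0.409 -0.225]
0.09 66 [ 0.4005 -0.2576  0.0949] [ 0.379 -0.304] [ 0.409 -0.218]
0.1 81 [ 0.4032 -0.2565  0.1052] [ 0.378 -0.307] [ 0.414 -0.209]
0.11 70 [ 0.4038 -0.2647  0.1149] [ 0.387 -0.307] [ 0.414 -0.211]
0.12 73 [ 0.4038 -0.2538  0.1247] [ 0.388 -0.308] [ 0.414 -0.21 ]
0.13 92 [ 0.4049 -0.2478  0.135 ] [ 0.388 -0.303] [ 0.417 -0.21 ]
0.14 93 [ 0.4023 -0.2469  0.1442] [ 0.383 -0.296] [ 0.419 -0.213]
```

View pics/v2.png

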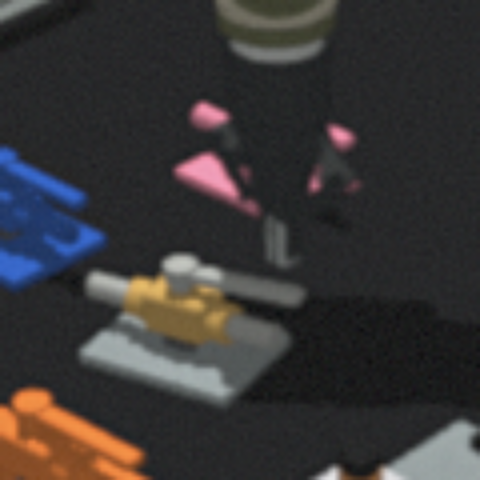

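Call:
step_arm(fingers=[1,1,1], travel=[[0,0,0.06],[0,0,0.03],[0,0,0]], twist=[0,0,0])

```text
time_s: 5.85
position: [0.3929, -0.2591, 0.0047]
tool_rot: [[1.0, -0.001, -0.0], [-0.001, -1.0, 0.0], [-0.0, -0.0, -1.0]]
ft_force: [0.8, -1.4, 0.1]
grip_width: 0.0001
gripper_force: 0.0
```

Call:
step_arm(fingers=[1,1], travel=[[0,0,0.03],[0,0,0.0]], twist=[0,0])

```text
time_s: 6.1
position: [0.3929, -0.2591, 0.0017]
tool_rot: [[1.0, -0.001, -0.0], [-0.001, -1.0, 0.0], [-0.0, -0.0, -1.0]]
ft_force: [-0.3, -0.3, 0.9]
grip_width: 0.0001
gripper_force: 0.0
```

Call:
step_arm(fingers=[1,1], travel=[[0,0,0.03],[0,0,0.0]], twist=[0,0])

```text
time_s: 6.35
position: [0.3928, -0.2591, -0.0014]
tool_rot: [[1.0, -0.001, -0.0], [-0.001, -1.0, 0.0], [-0.0, -0.0, -1.0]]
ft_force: [0.6, -0.2, 0.2]
grip_width: 0.0003
gripper_force: 0.0
```

Call:
step_arm(fingers=[1,1,1,1], travel=[[0,0,0.03],[0,0,0.03],[0,0,0.03],[0,0,0]], twist=[0,0,0,0])

```text
time_s: 6.85
position: [0.3928, -0.259, -0.0104]
tool_rot: [[1.0, -0.001, -0.0], [-0.001, -1.0, 0.0], [-0.0, -0.0, -1.0]]
ft_force: [0.0, -0.4, -0.6]
grip_width: 0.0002
gripper_force: 0.0
```

Call:
step_arm(fingers=[1,1], travel=[[0,0,0.03],[0,0,0.0]], twist=[0,0])

```text
time_s: 7.1
position: [0.3928, -0.2591, -0.0133]
tool_rot: [[1.0, -0.001, -0.0], [-0.001, -1.0, 0.0], [-0.0, -0.0, -1.0]]
ft_force: [0.1, 0.2, 0.2]
grip_width: -0.0001
gripper_force: 0.0
```

Call:
step_arm(fingers=[1,1], travel=[[0,0,0.02],[0,0,0.0]], twist=[0,0])

```text
time_s: 7.35
position: [0.3928, -0.2591, -0.0153]
tool_rot: [[1.0, -0.001, -0.0], [-0.001, -1.0, 0.0], [-0.0, -0.0, -1.0]]
ft_force: [0.4, 1.1, 0.6]
grip_width: -0.0001
gripper_force: 0.0
```

Call:
step_arm(fingers=[1,1], travel=[[0,0,0.02],[0,0,0.0]], twist=[0,0])

```text
time_s: 7.6
position: [0.3929, -0.2591, -0.0173]
tool_rot: [[1.0, -0.001, -0.0], [-0.001, -1.0, 0.0], [-0.0, -0.0, -1.0]]
ft_force: [0.4, 0.2, 0.4]
grip_width: -0.0
gripper_force: 0.0
```

Descending to −17 mm gave no contact, so the true tips are about TCP + 21 mm in z, as the depth image showed. I'll redo the push at the corrected height.

Call:
step_arm(fingers=[1,1,1,1,1,1,1], travel=[[0,0,-0.5],[0,0,-0.5],[0.38,-0.23,0],[0.38,-0.23,0],[0.36,-0.23,0],[0,0,0.46],[0,0,0]], twist=[0,0,0,0,0,0,0])

```text
time_s: 8.48
position: [0.5035, -0.1889, 0.0346]
tool_rot: [[1.0, -0.0, -0.005], [-0.0, -1.0, 0.003], [-0.005, -0.003, -1.0]]
ft_force: [-0.0, -0.6, 0.3]
grip_width: 0.0001
gripper_force: 0.0
```

Call:
step_arm(fingers=[1,1,1,1,1,1,1,1], travel=[[-0.14,0.07,0],[-0.15,0.02,0],[-0.14,0.04,0],[-0.13,0.08,0],[-0.11,0.1,0],[-0.08,0.11,0],[-0.05,0.1,0],[0,0,0]], twist=[0,0,0,0,0,0,0,0])

```text
time_s: 9.48
position: [0.4244, -0.243, 0.0366]
tool_rot: [[1.0, -0.002, -0.001], [-0.002, -1.0, 0.0], [-0.001, -0.0, -1.0]]
ft_force: [0.1, -0.6, 0.1]
grip_width: 0.0001
gripper_force: 0.0
```

Call:
step_arm(fingers=[1,1,1], travel=[[-0.02,0.06,0],[-0.01,0.05,0],[0,0,0]], twist=[0,0,0])

```text
time_s: 9.85
position: [0.4219, -0.2535, 0.0368]
tool_rot: [[1.0, -0.001, -0.0], [-0.001, -1.0, -0.0], [-0.0, 0.0, -1.0]]
ft_force: [0.6, 0.0, -0.3]
grip_width: -0.0
gripper_force: 0.0
```

Run:
```python
from h import *
st()
im,P=cloud("scene")
for b in blobs(P,.066,.08,(.38,.52,-.32,-.15),12):
    r=cv2.minAreaRect(b[:,:2].astype(np.float32)*1000); print(len(b),b.mean(0).round(4),np.round(r[0]),np.round(r[1]),round(r[2]))
a=cv2.resize(im[150:290,190:330],None,fx=4,fy=4); cv2.imwrite("pics/v3.png",a)
```

```text
9.85 [ 0.4219 -0.2535  0.0368] [[1.0, -0.001, -0.0], [-0.001, -1.0, -0.0], [-0.0, 0.0, -1.0]] F [ 0.6  0.  -0.3] w -0.0 0.01957841083878975
159 [ 0.4586 -0.263   0.0723] [ 459. -259.] [41. 90.] 90
```

View pics/v3.png

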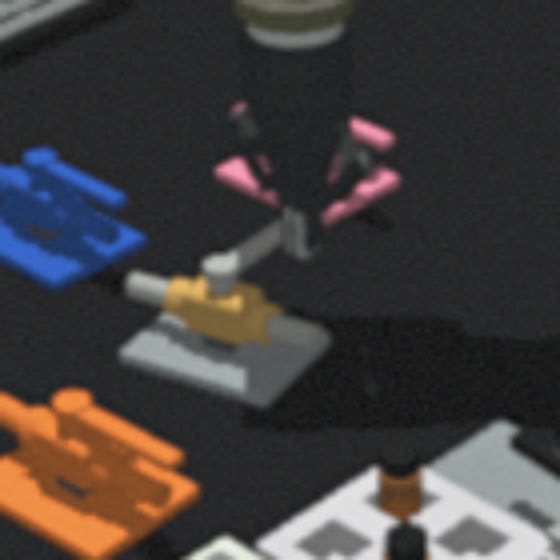

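The handle now points toward the robot, nearly square to the pipe. I'll press on in small steps until I feel the stop.

Call:
step_arm(fingers=[1,1,1,1], travel=[[0,0.03,0],[0,0.03,0],[0,0.02,0],[0,0,0]], twist=[0,0,0,0])

```text
time_s: 10.4
position: [0.4218, -0.2607, 0.0367]
tool_rot: [[1.0, -0.001, -0.0], [-0.001, -1.0, 0.001], [-0.0, -0.001, -1.0]]
ft_force: [0.3, 4.3, 0.7]
grip_width: -0.0002
gripper_force: 2.4
```

Call:
step_arm(fingers=[1,1], travel=[[0,0.02,0],[0,0,0]], twist=[0,0])

```text
time_s: 10.65
position: [0.4217, -0.2611, 0.0366]
tool_rot: [[1.0, -0.001, -0.001], [-0.001, -1.0, 0.004], [-0.001, -0.004, -1.0]]
ft_force: [2.0, 13.1, 2.5]
grip_width: -0.0001
gripper_force: 5.8
```

Call:
step_arm(fingers=[1,1], travel=[[0,0.02,0],[0,0,0]], twist=[0,0])

```text
time_s: 10.9
position: [0.4216, -0.2614, 0.0365]
tool_rot: [[1.0, -0.001, -0.001], [-0.001, -1.0, 0.007], [-0.001, -0.007, -1.0]]
ft_force: [5.7, 19.4, 6.1]
grip_width: -0.0
gripper_force: 9.5
```

Call:
step_arm(fingers=[1,1,1,1,1,1,1,1,1], travel=[[0,-0.3,0],[0,0,-0.6],[0.243,-0.487,-0.03],[0.243,-0.487,0],[0.243,-0.487,0],[0.243,-0.487,0],[0.243,-0.487,0],[0,0,0],[0,0,0]], twist=[0,0,0,0,0,0,0,0,0])

```text
time_s: 12.02
position: [0.5436, 0.0077, 0.0998]
tool_rot: [[1.0, -0.001, 0.0], [-0.001, -1.0, -0.001], [0.0, 0.001, -1.0]]
ft_force: [0.3, 0.1, -0.6]
grip_width: 0.0
gripper_force: 0.0
```

Run:
```python
from h import *
st()
im,P=cloud("scene")
for b in blobs(P,.066,.08,(.38,.52,-.32,-.15),12):
    r=cv2.minAreaRect(b[:,:2].astype(np.float32)*1000); print(len(b),b.mean(0).round(4),np.round(r[0]),np.round(r[1]),round(r[2]))
piv=np.array([.532,.078]); last=np.array([.5435,.0081])
for ph,d in [(250,.022),(238,.024),(226,.025),(214,.025),(202,.025),(192,.024),(184,.023),(179,.022)]:
    a=np.radians(ph);p=piv+.066*np.array([np.cos(a),np.sin(a)])+d*np.array([-np.sin(a),np.cos(a)])
    print(ph,p.round(4),"travel",((p-last)*[10,-10]).round(2).tolist()); last=p
```

```text
12.03 [0.5436 0.0077 0.0998] [[1.0, -0.001, 0.0], [-0.001, -1.0, -0.001], [0.0, 0.001, -1.0]] F [ 0.3  0.1 -0.6] w 0.0 0.0
136 [ 0.4601 -0.2724  0.0724] [ 455. -275.] [107.  25.] 12
250 [0.5301 0.0085] travel [-0.13, -0.0]
238 [0.5174 0.0093] travel [-0.13, -0.01]
226 [0.5041 0.0132] travel [-0.13, -0.04]
214 [0.4913 0.0204] travel [-0.13, -0.07]
202 [0.4802 0.0301] travel [-0.11, -0.1]
192 [0.4724 0.0408] travel [-0.08, -0.11]
184 [0.4678 0.0505] travel [-0.05, -0.1]
179 [0.4656 0.0572] travel [-0.02, -0.07]
```

Call:
step_arm(fingers=[1,1,1,1], travel=[[0,0,0.4],[0,0,0.33],[0,0,0],[0,0,0]], twist=[0,0,0,0])

```text
time_s: 12.58
position: [0.5443, 0.0073, 0.0281]
tool_rot: [[1.0, -0.002, 0.002], [-0.002, -1.0, -0.0], [0.002, 0.0, -1.0]]
ft_force: [-0.1, 0.3, -0.3]
grip_width: 0.0001
gripper_force: 0.0
```

Call:
step_arm(fingers=[1,1,1,1,1,1,1,1], travel=[[-0.13,0,0],[-0.13,-0.01,0],[-0.13,-0.04,0],[-0.13,-0.07,0],[-0.11,-0.1,0],[-0.08,-0.11,0],[-0.05,-0.1,0],[0,0,0]], twist=[0,0,0,0,0,0,0,0])

```text
time_s: 13.58
position: [0.4668, 0.0523, 0.0266]
tool_rot: [[1.0, 0.001, -0.002], [0.001, -1.0, 0.0], [-0.002, -0.0, -1.0]]
ft_force: [-0.6, -0.4, -0.3]
grip_width: 0.0003
gripper_force: 0.0
```

Call:
step_arm(fingers=[1,1,1,1,1], travel=[[-0.02,-0.06,0],[0,-0.03,0],[0,-0.02,0],[0,-0.02,0],[0,0,0]], twist=[0,0,0,0,0])

```text
time_s: 14.2
position: [0.4654, 0.0643, 0.0267]
tool_rot: [[1.0, -0.001, -0.001], [-0.001, -1.0, -0.0], [-0.001, 0.0, -1.0]]
ft_force: [-0.8, -2.5, -0.1]
grip_width: -0.0003
gripper_force: 1.3
```

Call:
step_arm(fingers=[1,1], travel=[[0,-0.03,0],[0,0,0]], twist=[0,0])

```text
time_s: 14.45
position: [0.4655, 0.0653, 0.0267]
tool_rot: [[1.0, 0.0, -0.001], [0.0, -1.0, -0.004], [-0.001, 0.004, -1.0]]
ft_force: [-3.1, -18.3, -0.6]
grip_width: 0.0
gripper_force: 9.0
```

Call:
step_arm(fingers=[1,1], travel=[[0,-0.03,0],[0,0,0]], twist=[0,0])

```text
time_s: 14.7
position: [0.4655, 0.066, 0.0268]
tool_rot: [[1.0, 0.001, -0.002], [0.001, -1.0, -0.008], [-0.002, 0.008, -1.0]]
ft_force: [-5.4, -34.6, 0.9]
grip_width: 0.0
gripper_force: 17.3
```

Run:
```python
from h import *
im,P=cloud("scene")
a=cv2.resize(im[220:340,240:390],None,fx=4,fy=4); cv2.imwrite("pics/c1.png",a)
```

```text
(no output)
```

View pics/c1.png

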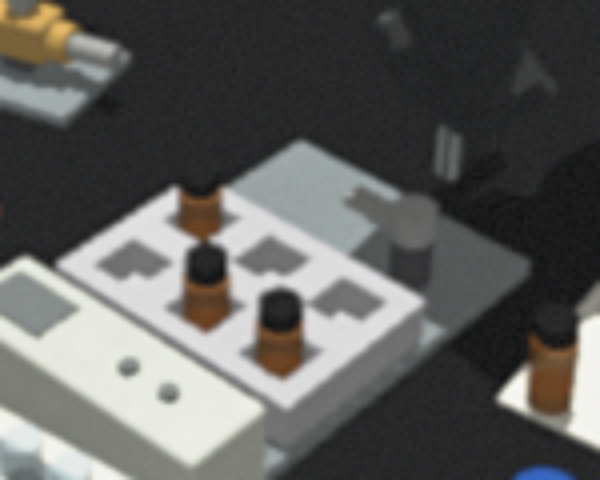

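The clamp's tongue now lies parallel to the block front at the released stop (−35 N felt). Next I'll retreat and go over spare A at (0.5685, 0.196).

Call:
step_arm(fingers=[1,1,-0.18,-0.18,-0.18,-0.18,-0.18,-0.18], travel=[[0,0.25,0],[0,0,-0.5],[0,0,-0.5],[0.343,-0.5,0],[0.343,-0.5,0],[0.343,-0.5,0],[0,0,0],[0,0,0]], twist=[0,0,0,0,0,0,0,0])

```text
time_s: 15.75
position: [0.5681, 0.1951, 0.1264]
tool_rot: [[1.0, -0.001, -0.001], [-0.001, -1.0, 0.0], [-0.001, -0.0, -1.0]]
ft_force: [0.5, 0.0, -0.2]
grip_width: 0.0507
gripper_force: 0.0
```

Run:
```python
from h import *
st(); p=np.array(monitor.observe()["position"])
for n in("scene","top"):
    im,P=cloud(n); print(n)
    for b in blobs(P,.061,.071,(.44,.6,.17,.38),12): 
        r=cv2.minAreaRect(b[:,:2].astype(np.float32)*1000); print(len(b),np.round(r[0],1),np.round(r[1]))
    b=P[(abs(P[...,0]-p[0])<.06)&(abs(P[...,1]-p[1])<.07)&(P[...,2]>.1)]
    if n=="scene":
      for z in np.arange(.13,.22,.008):
        c=b[(b[:,2]>z)&(b[:,2]<=z+.008)]
        if len(c): print(round(z,3),len(c),c[:,:2].min(0).round(3),c[:,:2].max(0).round(3))
```

```text
15.75 [0.5681 0.1951 0.1264] [[1.0, -0.001, -0.001], [-0.001, -1.0, 0.0], [-0.001, -0.0, -1.0]] F [ 0.5  0.  -0.2] w 0.0507 0.0
scene
70 [476.5 196.6] [24. 24.]
80 [472.9 265.3] [24. 26.]
83 [568.2 195.8] [26. 25.]
81 [467.2 351.4] [28. 24.]
85 [560.9 274.6] [23. 26.]
99 [561.2 348. ] [27. 24.]
0.146 11 [0.562 0.164] [0.579 0.227]
0.154 39 [0.557 0.159] [0.581 0.234]
0.162 55 [0.559 0.158] [0.582 0.235]
0.17 55 [0.557 0.158] [0.582 0.235]
0.178 62 [0.558 0.157] [0.582 0.235]
0.186 49 [0.558 0.159] [0.582 0.238]
0.194 88 [0.559 0.139] [0.584 0.252]
0.202 164 [0.555 0.137] [0.583 0.255]
0.21 116 [0.553 0.134] [0.588 0.256]
0.218 160 [0.551 0.134] [0.588 0.258]
top
25 [566.5 188.2] [ 9. 20.]
79 [474.2 195. ] [20. 23.]
```

Call:
step_arm(fingers=[-0.18,-0.18,-0.18,-0.18], travel=[[0,0,0.45],[0,0,0.45],[0,0,0.26],[0,0,0]], twist=[0,0,0,0], force=40)

```text
time_s: 16.35
position: [0.5675, 0.1941, 0.0097]
tool_rot: [[1.0, -0.002, -0.004], [-0.002, -1.0, -0.0], [-0.004, 0.0, -1.0]]
ft_force: [-0.5, 0.1, 0.0]
grip_width: 0.0503
gripper_force: 0.0
```

Call:
step_arm(fingers=[1,1,1,1], travel=[[0,0,0],[0,0,0],[0,0,0],[0,0,0]], twist=[0,0,0,0], force=40)

```text
time_s: 16.85
position: [0.5696, 0.1951, 0.0126]
tool_rot: [[1.0, -0.001, 0.003], [-0.001, -1.0, -0.0], [0.003, 0.0, -1.0]]
ft_force: [-1.1, -0.4, 7.1]
grip_width: 0.0263
gripper_force: 39.6
```

Call:
step_arm(fingers=[1,1,1,1], travel=[[0,0,-0.3],[0,0,-0.5],[0,0,-0.3],[0,0,0]], twist=[0,0,0,0], force=40)

```text
time_s: 17.35
position: [0.5697, 0.1954, 0.1236]
tool_rot: [[1.0, -0.001, 0.006], [-0.001, -1.0, 0.001], [0.006, -0.001, -1.0]]
ft_force: [-0.7, 0.5, -0.2]
grip_width: 0.0264
gripper_force: 39.7
```

Run:
```python
from h import *
st(); im,P=cloud("scene")
cv2.imwrite("pics/g1.png",cv2.resize(im[180:330,330:480],None,fx=4,fy=4))
p=np.array(monitor.observe()["position"])
b=P[(abs(P[...,0]-p[0])<.06)&(abs(P[...,1]-p[1])<.07)&(P[...,2]>.075)]
for z in np.arange(.08,.2,.008):
    c=b[(b[:,2]>z)&(b[:,2]<=z+.008)]
    if len(c): print(round(z,3),len(c),c[:,:2].min(0).round(3),c[:,:2].max(0).round(3))
```

```text
17.35 [0.5697 0.1954 0.1236] [[1.0, -0.001, 0.006], [-0.001, -1.0, 0.001], [0.006, -0.001, -1.0]] F [-0.7  0.5 -0.2] w 0.0264 39.66654717922211
0.112 23 [0.564 0.185] [0.581 0.21 ]
0.12 37 [0.567 0.184] [0.584 0.211]
0.128 37 [0.562 0.187] [0.582 0.21 ]
0.136 33 [0.572 0.185] [0.582 0.209]
0.144 46 [0.572 0.177] [0.584 0.216]
0.152 80 [0.562 0.17 ] [0.583 0.222]
0.16 76 [0.565 0.169] [0.584 0.223]
0.168 93 [0.558 0.171] [0.585 0.224]
0.176 106 [0.557 0.17 ] [0.583 0.223]
0.184 61 [0.558 0.157] [0.585 0.235]
0.192 127 [0.56  0.149] [0.586 0.243]
```

View pics/g1.png

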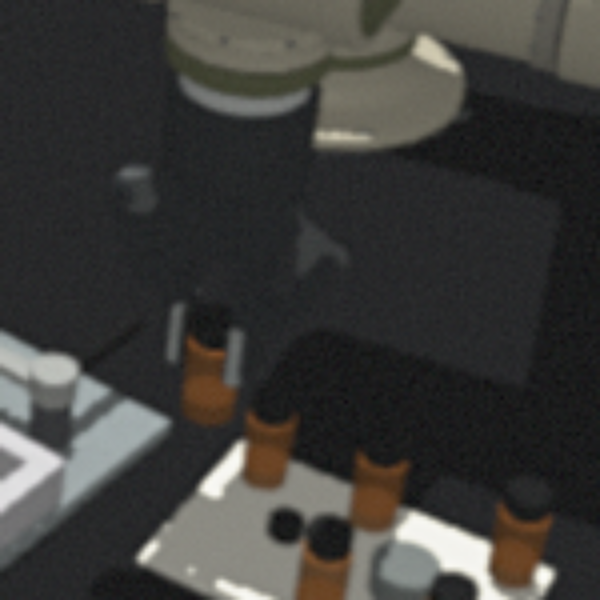

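Call:
step_arm(fingers=[1,1,1,1,1,1], travel=[[0.12,0.39,0],[0.12,0.39,0],[0.11,0.39,0],[0,0,0],[0,0,0],[0,0,0]], twist=[0,0,0,0,0,0])

```text
time_s: 18.15
position: [0.6031, 0.0793, 0.1204]
tool_rot: [[1.0, 0.001, -0.001], [0.001, -1.0, 0.0], [-0.001, -0.0, -1.0]]
ft_force: [0.7, 0.5, -1.0]
grip_width: 0.0265
gripper_force: 39.7
```

```bash
cat >> h.py <<'E'
def held():
    st(); p=np.array(monitor.observe()["position"])
    for n in("scene","top"):
        im,P=cloud(n)
        if n=="scene":
            b=P[(abs(P[...,0]-p[0])<.04)&(abs(P[...,1]-p[1])<.04)&(P[...,2]>.075)]
            print("lowest",np.sort(b[:,2])[:5].round(4))
            c=b[(b[:,2]<p[2]+.015)]; 
            from scipy.optimize import least_squares
            f=least_squares(lambda q:np.hypot(c[:,0]-q[0],c[:,1]-q[1])-.014,p[:2],loss="soft_l1",f_scale=.001); print("axis",f.x.round(4),len(c),np.abs(f.fun).mean().round(4))
            cv2.imwrite("pics/held.png",cv2.resize(im[200:320,240:390],None,fx=4,fy=4))
E
python3 -c "
from h import *
held()"
```

```text
18.15 [0.6031 0.0793 0.1204] [[1.0, 0.001, -0.001], [0.001, -1.0, 0.0], [-0.001, -0.0, -1.0]] F [ 0.7  0.5 -1. ] w 0.0265 39.68923509120941
lowest [0.1117 0.1119 0.1124 0.1125 0.1126]
axis [0.6    0.0801] 100 0.001
```

```bash
cat >> h.py <<'E'
def cyl(P,g,lo,hi,r=.014):
    from scipy.optimize import least_squares
    c=P[(np.hypot(P[...,0]-g[0],P[...,1]-g[1])<.022)&(P[...,2]>lo)&(P[...,2]<hi)]
    f=least_squares(lambda q:np.hypot(c[:,0]-q[0],c[:,1]-q[1])-r,g,loss="soft_l1",f_scale=.001); return f.x.round(4),len(c)
E
python3 - <<'E'
from h import *
im,P=cloud("scene")
for g in((.661,.0727),(.6548,.015),(.5915,-.0365)): print("loaded",g,cyl(P,g,.046,.063))
for g in((.476,.196),(.472,.265),(.561,.2745),(.561,.3475)): print("spare",g,cyl(P,g,.015,.048))
print("held",cyl(P,(.602,.079),.115,.140))
for b in blobs(P,.035,.048,(.5,.72,-.12,.15),500): r=cv2.minAreaRect(b[:,:2].astype(np.float32)*1000); print(r)
E
```

```text
loaded (0.661, 0.0727) (array([0.6605, 0.0724]), 71)
loaded (0.6548, 0.015) (array([0.6533, 0.0153]), 79)
loaded (0.5915, -0.0365) (array([ 0.5905, -0.0367]), 73)
spare (0.476, 0.196) (array([0.4748, 0.1956]), 128)
spare (0.472, 0.265) (array([0.4705, 0.2649]), 136)
spare (0.561, 0.2745) (array([0.5597, 0.2738]), 144)
spare (0.561, 0.3475) (array([0.5602, 0.3476]), 155)
held (array([0.6005, 0.0802]), 103)
((625.9239501953125, 18.289085388183594), (184.91650390625, 128.21937561035156), 84.20409393310547)
```

Call:
step_arm(fingers=[1,1,1,1,1,1,1], travel=[[0.015,0.015,0.3],[0,0,0.3],[0,0,0.1],[0,0,0.08],[0,0,0.08],[0,0,0.04],[0,0,0]], twist=[0,0,0,0,0,0,0])

```text
time_s: 19.18
position: [0.6052, 0.0767, 0.0309]
tool_rot: [[1.0, -0.001, 0.0], [-0.001, -1.0, 0.0], [0.0, -0.0, -1.0]]
ft_force: [0.7, -0.8, -0.1]
grip_width: 0.0265
gripper_force: 39.7
```

Call:
step_arm(fingers=[1,1,1], travel=[[0,0,0.02],[0,0,0.02],[0,0,0]], twist=[0,0,0])

```text
time_s: 19.55
position: [0.6051, 0.0767, 0.0268]
tool_rot: [[1.0, -0.001, 0.0], [-0.001, -1.0, 0.0], [0.0, -0.0, -1.0]]
ft_force: [-0.2, -0.1, 0.4]
grip_width: 0.0264
gripper_force: 39.7
```

Call:
step_arm(fingers=[1,1], travel=[[0,0,0.015],[0,0,0]], twist=[0,0])

```text
time_s: 19.8
position: [0.6055, 0.0767, 0.0266]
tool_rot: [[1.0, -0.001, 0.002], [-0.001, -1.0, -0.0], [0.002, 0.0, -1.0]]
ft_force: [-2.8, 1.0, 9.1]
grip_width: 0.0262
gripper_force: 40.7
```

Call:
step_arm(fingers=[0,0,0,0,0,-0.18,-0.18,-0.18,-0.18,-0.18], travel=[[0,0,0],[0,0,0],[0,0,-0.2],[0,0,-0.4],[0,0,-0.4],[-0.43,-0.4,0],[-0.43,-0.4,0],[-0.43,-0.4,0],[0,0,0],[0,0,0]], twist=[0,0,0,0,0,0,0,0,0,0])

```text
time_s: 21.05
position: [0.4767, 0.1966, 0.1254]
tool_rot: [[1.0, -0.001, 0.001], [-0.001, -1.0, -0.0], [0.001, 0.0, -1.0]]
ft_force: [-1.5, -0.1, -0.3]
grip_width: 0.0504
gripper_force: 0.0
```

```bash
cat >> h.py <<'E'
def survey():
    st()
    for n in("scene","top"):
        im,P=cloud(n); print(n)
        for lo,hi,bx in((.06,.071,(.43,.62,.15,.40)),(.074,.086,(.55,.72,-.09,.13))):
            for b in blobs(P,lo,hi,bx,25):
                r=cv2.minAreaRect(b[:,:2].astype(np.float32)*1000); print(hi,len(b),np.round(r[0],1),np.round(r[1]))
E
python3 -c "
from h import *
survey()"
```

```text
21.05 [0.4767 0.1966 0.1254] [[1.0, -0.001, 0.001], [-0.001, -1.0, -0.0], [0.001, 0.0, -1.0]] F [-1.5 -0.1 -0.3] w 0.0504 0.0
scene
0.071 71 [477.2 195.4] [24. 24.]
0.071 84 [472.7 265.9] [28. 25.]
0.071 88 [466.7 351.2] [25. 24.]
0.071 92 [561.1 274.6] [24. 27.]
0.071 106 [561.7 348. ] [25. 26.]
0.086 73 [593.  -36.3] [27. 24.]
0.086 82 [602.7  78.2] [27. 23.]
0.086 86 [655.   17.1] [28. 23.]
0.086 86 [662.3  73.7] [23. 25.]
top
0.071 34 [471.1 190.6] [14. 13.]
0.086 104 [662.1  73.1] [26. 25.]
0.086 102 [654.3  16.3] [23. 25.]
0.086 102 [603.3  78. ] [24. 24.]
0.086 100 [592.1 -36.8] [24. 23.]
```

Vial 1 is seated: its top is at 80 mm and its centre within 1 mm of pocket 3. Next is spare D.

Call:
step_arm(fingers=[-0.18,-0.18,-0.18,-0.18,1,1,1,1,1], travel=[[-0.01,0.01,0.45],[0,0,0.45],[0,0,0.25],[0,0,0],[0,0,0],[0,0,0],[0,0,0],[0,0,0],[0,0,0]], twist=[0,0,0,0,0,0,0,0,0])

```text
time_s: 22.28
position: [0.4762, 0.1957, 0.0116]
tool_rot: [[1.0, -0.001, 0.003], [-0.001, -1.0, 0.0], [0.003, -0.0, -1.0]]
ft_force: [1.5, -2.0, 5.8]
grip_width: 0.0266
gripper_force: 39.7
```

Call:
step_arm(fingers=[1,1,1,1,1,1,1,1], travel=[[0,0,-0.3],[0,0,-0.5],[0,0,-0.3],[0.41,0.58,0],[0.41,0.58,0],[0.4,0.58,0],[0,0,0],[0,0,0]], twist=[0,0,0,0,0,0,0,0])

```text
time_s: 23.28
position: [0.5822, 0.0425, 0.1203]
tool_rot: [[1.0, -0.001, -0.001], [-0.001, -1.0, 0.0], [-0.001, -0.0, -1.0]]
ft_force: [0.8, 0.7, -0.6]
grip_width: 0.0265
gripper_force: 39.6
```

Run:
```python
from h import *
st(); im,P=cloud("scene"); p=monitor.observe()["position"]
print("held",cyl(P,np.array(p[:2]),p[2]-.005,p[2]+.018))
b=P[(np.hypot(P[...,0]-p[0],P[...,1]-p[1])<.03)&(P[...,2]>.09)]; print(np.sort(b[:,2])[:4])
```

```text
23.27 [0.5822 0.0425 0.1203] [[1.0, -0.001, -0.001], [-0.001, -1.0, 0.0], [-0.001, -0.0, -1.0]] F [ 0.8  0.7 -0.6] w 0.0265 39.60467040538788
held (array([0.581 , 0.0427]), 99)
[0.11066642 0.11209133 0.11291925 0.11299426]
```

Call:
step_arm(fingers=[1,1,1,1,1,1,1,1,1], travel=[[0.154,0.22,0],[0,0,0.3],[0,0,0.3],[0,0,0.1],[0,0,0.08],[0,0,0.08],[0,0,0.04],[0,0,0.03],[0,0,0]], twist=[0,0,0,0,0,0,0,0,0])

```text
time_s: 24.45
position: [0.5981, 0.0201, 0.0273]
tool_rot: [[1.0, -0.001, 0.0], [-0.001, -1.0, 0.0], [0.0, -0.0, -1.0]]
ft_force: [-1.0, -0.1, -0.2]
grip_width: 0.026
gripper_force: 39.6
```

Call:
step_arm(fingers=[1,1], travel=[[0,0,0.02],[0,0,0]], twist=[0,0])

```text
time_s: 24.7
position: [0.5983, 0.0201, 0.0256]
tool_rot: [[1.0, -0.001, 0.001], [-0.001, -1.0, -0.0], [0.001, 0.0, -1.0]]
ft_force: [-0.0, -0.4, 2.0]
grip_width: 0.0264
gripper_force: 39.7
```

Call:
step_arm(fingers=[0,0,0,0,0,-0.1,-0.1,-0.1,-0.1,-0.1], travel=[[0,0,0],[0,0,0],[0,0,-0.2],[0,0,-0.4],[0,0,-0.4],[-0.074,-0.508,0],[-0.074,-0.508,0],[-0.074,-0.508,0],[-0.074,-0.508,0],[-0.074,-0.508,0]], twist=[0,0,0,0,0,0,0,0,0,0])

```text
time_s: 25.95
position: [0.5608, 0.2758, 0.1253]
tool_rot: [[1.0, -0.001, -0.0], [-0.001, -1.0, 0.0], [-0.0, -0.0, -1.0]]
ft_force: [0.7, 1.0, -0.6]
grip_width: 0.0469
gripper_force: 0.0
```

```bash
python3 -c "
from h import *
survey()"
```

```text
25.95 [0.5608 0.2758 0.1253] [[1.0, -0.001, -0.0], [-0.001, -1.0, 0.0], [-0.0, -0.0, -1.0]] F [ 0.7  1.  -0.6] w 0.0469 0.0
scene
0.071 70 [473.4 265.1] [25. 23.]
0.071 89 [465.7 351.5] [23. 26.]
0.071 94 [562.  273.6] [25. 24.]
0.071 106 [561.  347.7] [27. 24.]
0.086 72 [592.5 -35.3] [26. 24.]
0.086 77 [601.6  25.4] [25. 24.]
0.086 82 [604.6  79. ] [28. 24.]
0.086 82 [654.9  17. ] [28. 23.]
0.086 89 [662.9  74.2] [24. 24.]
top
0.071 89 [559.6 274. ] [21. 25.]
0.071 101 [471.5 265.1] [25. 25.]
0.086 98 [662.2  73.6] [26. 23.]
0.086 97 [654.7  16.2] [24. 23.]
0.086 100 [603.3  78.4] [24. 24.]
0.086 101 [601.1  23.4] [24. 25.]
0.086 100 [591.8 -36.9] [24. 23.]
```

Call:
step_arm(fingers=[-0.1,-0.1,-0.1,-0.1,1,1,1,1,1], travel=[[0,0.017,0.45],[0,0,0.45],[0,0,0.25],[0,0,0],[0,0,0],[0,0,0],[0,0,0],[0,0,0],[0,0,0]], twist=[0,0,0,0,0,0,0,0,0])

```text
time_s: 27.18
position: [0.5621, 0.2726, 0.0117]
tool_rot: [[1.0, -0.001, 0.003], [-0.001, -1.0, 0.0], [0.003, -0.0, -1.0]]
ft_force: [0.0, -0.0, 6.7]
grip_width: 0.0262
gripper_force: 39.9
```

Call:
step_arm(fingers=[1,1,1,1,1,1,1,1,1,1], travel=[[0,0,-0.3],[0,0,-0.5],[0,0,-0.4],[0.147,0.528,0],[0.147,0.528,0],[0.147,0.528,0],[0.147,0.528,0],[0.147,0.528,0],[0.147,0.528,0],[0,0,0]], twist=[0,0,0,0,0,0,0,0,0,0])

```text
time_s: 28.42
position: [0.6496, -0.0481, 0.1299]
tool_rot: [[1.0, -0.005, -0.0], [-0.005, -1.0, -0.0], [-0.0, 0.0, -1.0]]
ft_force: [-0.9, -0.3, -1.5]
grip_width: 0.0263
gripper_force: 39.6
```

Run:
```python
from h import *
st(); im,P=cloud("scene"); p=monitor.observe()["position"]
print("held",cyl(P,np.array(p[:2]),p[2]-.005,p[2]+.018))
b=P[(np.hypot(P[...,0]-p[0],P[...,1]-p[1])<.03)&(P[...,2]>.09)]; print(np.sort(b[:,2])[:4])
for g in((.6034,.0787),(.600,.023),(.661,.0727)): print(g,cyl(P,g,.044,.052),cyl(P,g,.053,.062))
for b in blobs(P,.074,.086,(.55,.72,-.09,.13),25): print(b.mean(0).round(4),np.median(b[:,2]))
```

```text
28.43 [ 0.6496 -0.0481  0.1299] [[1.0, -0.005, -0.0], [-0.005, -1.0, -0.0], [-0.0, 0.0, -1.0]] F [-0.9 -0.3 -1.5] w 0.0263 39.64601017534733
held (array([ 0.6471, -0.047 ]), 96)
[0.1222868  0.1224624  0.12255716 0.12294566]
(0.6034, 0.0787) (array([0.6029, 0.0783]), 34) (array([0.6022, 0.0776]), 38)
(0.6, 0.023) (array([0.5994, 0.024 ]), 36) (array([0.5997, 0.0238]), 37)
(0.661, 0.0727) (array([0.6605, 0.0728]), 34) (array([0.6609, 0.0723]), 40)
[ 0.5937 -0.0352  0.079 ] 0.07923890590750893
[0.6017 0.0256 0.0789] 0.07916468314517289
[0.605  0.0796 0.0791] 0.07947127266018938
[0.6555 0.0174 0.0791] 0.07930927028835355
[0.6632 0.0743 0.0792] 0.0793772363848585
```

Call:
step_arm(fingers=[1,1,1,1,1,1,1,1,1], travel=[[0.01,-0.04,0],[0,0,0.35],[0,0,0.35],[0,0,0.1],[0,0,0.08],[0,0,0.08],[0,0,0.04],[0,0,0.03],[0,0,0]], twist=[0,0,0,0,0,0,0,0,0])

```text
time_s: 29.6
position: [0.6532, -0.0409, 0.03]
tool_rot: [[1.0, 0.0, 0.008], [0.0, -1.0, -0.003], [0.008, 0.003, -1.0]]
ft_force: [6.8, -4.3, -0.0]
grip_width: 0.0263
gripper_force: 47.8
```

Call:
step_arm(fingers=[1,1], travel=[[0,0,0.015],[0,0,0]], twist=[0,0])

```text
time_s: 29.85
position: [0.6533, -0.0409, 0.0286]
tool_rot: [[1.0, 0.0, 0.009], [0.0, -1.0, -0.003], [0.009, 0.003, -1.0]]
ft_force: [6.2, -3.4, 1.8]
grip_width: 0.0264
gripper_force: 47.8
```

Call:
step_arm(fingers=[1,1], travel=[[0.025,0.02,0],[0,0,0]], twist=[0,0])

```text
time_s: 30.1
position: [0.6535, -0.042, 0.0267]
tool_rot: [[1.0, -0.0, 0.002], [-0.0, -1.0, -0.0], [0.002, 0.0, -1.0]]
ft_force: [2.9, 0.1, 1.5]
grip_width: 0.0264
gripper_force: 47.7
```

Call:
step_arm(fingers=[1,1], travel=[[0,0,0.025],[0,0,0]], twist=[0,0])

```text
time_s: 30.35
position: [0.6532, -0.0422, 0.0234]
tool_rot: [[1.0, -0.001, 0.001], [-0.001, -1.0, 0.0], [0.001, -0.0, -1.0]]
ft_force: [5.4, -0.1, 0.3]
grip_width: 0.0269
gripper_force: 47.8
```

Run:
```python
from h import *
st(); a,P=cloud("scene")
cv2.imwrite("pics/p4.png",cv2.resize(a[220:320,225:345],None,fx=5,fy=5))
print(cyl(P,(.651,-.042),.044,.056), cyl(P,(.651,-.042),.025,.044))
```

```text
30.35 [ 0.6532 -0.0422  0.0234] [[1.0, -0.001, 0.001], [-0.001, -1.0, 0.0], [0.001, -0.0, -1.0]] F [ 5.4 -0.1  0.3] w 0.0269 47.76897579431534
(array([ 0.6495, -0.0462]), 32) (array([ 0.6539, -0.0462]), 64)
```

View pics/p4.png

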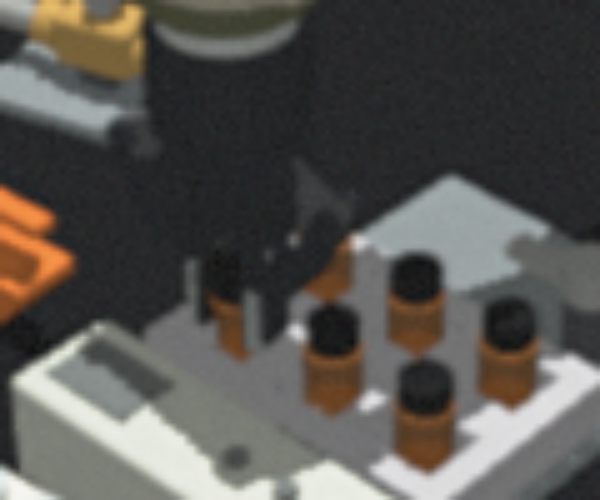

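The vial looks tilted in the grip. I'll lift it out and check.

Call:
step_arm(fingers=[1,1,1,1,1], travel=[[0,0,-0.3],[0,0,-0.4],[0,0,-0.36],[0,0,0],[0,0,0]], twist=[0,0,0,0,0])

```text
time_s: 31.02
position: [0.6516, -0.0422, 0.128]
tool_rot: [[1.0, -0.001, -0.003], [-0.001, -1.0, 0.001], [-0.003, -0.001, -1.0]]
ft_force: [-0.3, -0.5, -1.1]
grip_width: 0.0268
gripper_force: 44.5
```

Run:
```python
from h import *
st(); a,P=cloud("scene"); p=monitor.observe()["position"]
cv2.imwrite("pics/p4b.png",cv2.resize(a[190:310,220:340],None,fx=4,fy=4))
for o in (-.01,-.003,.004,.011): print(o,cyl(P,np.array(p[:2]),p[2]+o,p[2]+o+.007))
b=P[(np.hypot(P[...,0]-p[0],P[...,1]-p[1])<.03)&(P[...,2]>.09)]; print(np.sort(b[:,2])[:4])
```

```text
31.02 [ 0.6516 -0.0422  0.128 ] [[1.0, -0.001, -0.003], [-0.001, -1.0, 0.001], [-0.003, -0.001, -1.0]] F [-0.3 -0.5 -1.1] w 0.0268 44.483973883708074
-0.01 (array([ 0.643 , -0.0411]), 8)
-0.003 (array([ 0.6448, -0.0409]), 23)
0.004 (array([ 0.6458, -0.041 ]), 31)
0.011 (array([ 0.6456, -0.0412]), 25)
[0.12251924 0.12354384 0.12396707 0.12414733]
```

View pics/p4b.png

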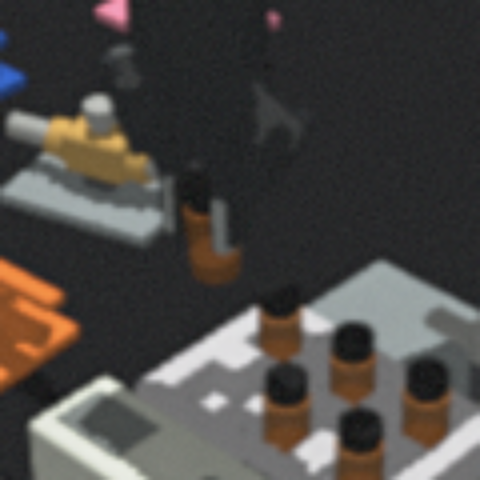

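The picture shows the vial leaning about 8° in the grip with its foot toward the robot. I'll set it back on the pad to right itself and then regrip it.

Call:
step_arm(fingers=[1,1,1,1,1,1,1,1,1], travel=[[-0.143,-0.525,0],[-0.143,-0.525,0],[-0.143,-0.525,0],[-0.143,-0.525,0],[-0.143,-0.525,0],[-0.143,-0.525,0],[0,0,0.5],[0,0,0.5],[0,0,0]], twist=[0,0,0,0,0,0,0,0,0])

```text
time_s: 32.2
position: [0.5643, 0.2719, 0.025]
tool_rot: [[1.0, -0.001, -0.01], [-0.001, -1.0, -0.003], [-0.01, 0.003, -1.0]]
ft_force: [0.2, 0.4, 0.2]
grip_width: 0.0261
gripper_force: 44.5
```

```bash
cat >> h.py <<'E'
def holes(n):
    im,d=optics.get_image(n); K,dist,T=cal(n); o=T[:3,3]
    v,u=np.mgrid[0:480,0:640]; q=cv2.undistortPoints(np.dstack([u,v]).reshape(-1,1,2).astype(float),K,dist)[:,0]
    r=np.c_[q[:,0],-q[:,1],-np.ones(len(q))]@T[:3,:3].T
    z=(o[2]+r[:,2]*d.ravel()); X=o+r*((.042-o[2])/r[:,2])[:,None]
    L=(X[:,:2]-[.6262,.018])@np.array([[.9947,.1028],[-.1028,.9947]]) .T if False else (X[:,:2]-[.6262,.018])@np.array([[.9947,.1028],[-.1028,.9947]])
    for nm,a,b in(("p4",.029,-.058),("p3",-.029,.058),("p2",-.029,0)):
        m=(abs(L[:,0]-a)<.026)&(abs(L[:,1]-b)<.026)&(z<.0385)&(z>.005)
        if m.sum()>20:
            rr=cv2.minAreaRect(X[m,:2].astype(np.float32)*1000); print(n,nm,m.sum(),X[m].mean(0).round(4),np.round(rr[0],1),np.round(rr[1],1),round(rr[2],1),"local",(L[m].min(0)*1000).round(1),(L[m].max(0)*1000).round(1))
E
python3 - <<'E'
from h import *
st()
for k in range(2):
    for n in("top","scene"): holes(n)
E
```

```text
32.2 [0.5643 0.2719 0.025 ] [[1.0, -0.001, -0.01], [-0.001, -1.0, -0.003], [-0.01, 0.003, -1.0]] F [0.2 0.4 0.2] w 0.0261 44.545482132377785
top p4 213 [ 0.6495 -0.0421  0.042 ] [651.6 -40.2] [43.1 46.1] 76.0 local [  8.7 -78.2] [ 54.2 -32.6]
top p3 68 [0.5998 0.0774 0.042 ] [602.4  80.2] [51.  42.4] 4.9 local [-53.8  34.1] [-3.  83.3]
top p2 95 [0.5904 0.0167 0.042 ] [589.9  16.2] [36.  52.6] 41.7 local [-51.6 -25.8] [-4.3 19.2]
scene p4 120 [ 0.6501 -0.0412  0.042 ] [653.9 -42.6] [34.4 42.2] 87.3 local [ 13.1 -75. ] [ 54.6 -39.3]
scene p3 33 [0.6074 0.085  0.042 ] [605.1  78.7] [33.7 34. ] 1.1 local [-44.9  42.5] [-9.4 75.3]
top p4 215 [ 0.649  -0.0425  0.042 ] [649.3 -41.8] [49.  47.9] 83.7 local [  5.4 -81.6] [ 53.2 -32.4]
top p3 83 [0.5992 0.0742 0.042 ] [603.8  77.7] [47.8 49.4] 0.3 local [-53.4  33.8] [-4.8 82.6]
top p2 97 [0.5925 0.0177 0.042 ] [598.7  21.2] [49.4 47. ] 82.7 local [-51.6 -24.4] [-4.  25.1]
scene p4 115 [ 0.6499 -0.0411  0.042 ] [649.8 -42.8] [35.7 31.4] 88.9 local [ 13.1 -76.9] [ 45.5 -40.9]
scene p3 33 [0.6089 0.0845 0.042 ] [604.6  79.1] [32.7 31.4] 85.3 local [-43.7  42.5] [-12.3  75.3]
```

Call:
step_arm(fingers=[1,1,1,1], travel=[[0,0,0.06],[0,0,0.03],[0,0,0],[0,0,0]], twist=[0,0,0,0])

```text
time_s: 32.9
position: [0.5672, 0.2727, 0.0205]
tool_rot: [[1.0, -0.001, 0.0], [-0.001, -1.0, 0.0], [0.0, -0.0, -1.0]]
ft_force: [0.1, -0.2, 0.0]
grip_width: 0.0264
gripper_force: 44.5
```

Call:
step_arm(fingers=[1,1,1], travel=[[0,0,0.02],[0,0,0.01],[0,0,0]], twist=[0,0,0])

```text
time_s: 33.28
position: [0.5671, 0.2727, 0.0172]
tool_rot: [[1.0, -0.001, -0.0], [-0.001, -1.0, -0.0], [-0.0, 0.0, -1.0]]
ft_force: [0.0, -0.0, -2.0]
grip_width: 0.0261
gripper_force: 44.5
```

Call:
step_arm(fingers=[1,1,1], travel=[[0,0,0.02],[0,0,0.015],[0,0,0]], twist=[0,0,0])

```text
time_s: 33.65
position: [0.5671, 0.2726, 0.0136]
tool_rot: [[1.0, -0.001, -0.0], [-0.001, -1.0, -0.0], [-0.0, 0.0, -1.0]]
ft_force: [-0.4, 0.5, -0.8]
grip_width: 0.0266
gripper_force: 44.5
```

Call:
step_arm(fingers=[1,1,1], travel=[[0,0,0.015],[0,0,0.01],[0,0,0]], twist=[0,0,0])

```text
time_s: 34.02
position: [0.5671, 0.2727, 0.0112]
tool_rot: [[1.0, -0.001, -0.0], [-0.001, -1.0, -0.0], [-0.0, 0.0, -1.0]]
ft_force: [0.5, -0.5, -0.3]
grip_width: 0.0264
gripper_force: 44.5
```

Call:
step_arm(fingers=[1,1,1], travel=[[0,0,0.015],[0,0,0.01],[0,0,0]], twist=[0,0,0])

```text
time_s: 34.4
position: [0.5672, 0.2727, 0.0089]
tool_rot: [[1.0, -0.001, 0.0], [-0.001, -1.0, 0.0], [0.0, -0.0, -1.0]]
ft_force: [0.4, -0.2, 0.3]
grip_width: 0.0263
gripper_force: 44.7
```

Call:
step_arm(fingers=[1,1,1], travel=[[0,0,0.015],[0,0,0.01],[0,0,0]], twist=[0,0,0])

```text
time_s: 34.78
position: [0.5675, 0.2728, 0.0085]
tool_rot: [[1.0, -0.001, 0.002], [-0.001, -1.0, 0.0], [0.002, -0.0, -1.0]]
ft_force: [-6.3, -1.9, 16.1]
grip_width: 0.0262
gripper_force: 46.2
```

Call:
step_arm(fingers=[0,-0.1,-0.1,-0.1,-0.1,-0.1,-0.1], travel=[[0,0,-0.03],[0,0,0],[0,0,0],[0,0,-0.4],[0,0,-0.6],[0,0,0],[0,0,0]], twist=[0,0,0,0,0,0,0])

```text
time_s: 35.65
position: [0.5668, 0.2726, 0.1086]
tool_rot: [[1.0, -0.001, -0.001], [-0.001, -1.0, -0.0], [-0.001, 0.0, -1.0]]
ft_force: [-0.7, 0.1, -0.5]
grip_width: 0.047
gripper_force: 0.0
```

Run:
```python
from h import *
survey(); im,P=cloud("scene"); print(cyl(P,(.562,.273),.015,.03),cyl(P,(.562,.273),.03,.048))
```

```text
35.65 [0.5668 0.2726 0.1086] [[1.0, -0.001, -0.001], [-0.001, -1.0, -0.0], [-0.001, 0.0, -1.0]] F [-0.7  0.1 -0.5] w 0.047 0.0
scene
0.071 88 [467.7 351.7] [26. 25.]
0.071 92 [562. 274.] [26. 24.]
0.071 108 [561.5 348. ] [25. 27.]
0.086 71 [592.6 -36. ] [27. 24.]
0.086 74 [599.6  24.7] [26. 23.]
0.086 82 [604.1  78.6] [27. 25.]
0.086 83 [653.3  15.8] [28. 23.]
0.086 87 [661.6  73.3] [25. 24.]
top
0.071 78 [562.4 270.4] [26. 19.]
0.071 101 [471.6 264.6] [25. 25.]
0.086 102 [662.3  73.2] [25. 24.]
0.086 96 [653.9  16.1] [24. 23.]
0.086 101 [603.5  77.9] [24. 24.]
0.086 101 [600.5  23.3] [24. 25.]
0.086 100 [592.1 -36.9] [24. 23.]
(array([0.5605, 0.2734]), 64) (array([0.5599, 0.2736]), 85)
```

Call:
step_arm(fingers=[-0.1,-0.1,-0.1,-0.1,-0.1,1,1,1,1,1], travel=[[-0.05,-0.01,0.3],[0,0,0.4],[0,0,0.29],[0,0,0],[0,0,0],[0,0,0],[0,0,0],[0,0,0],[0,0,0],[0,0,0]], twist=[0,0,0,0,0,0,0,0,0,0], force=60)

```text
time_s: 37.05
position: [0.5629, 0.2738, 0.0118]
tool_rot: [[1.0, -0.001, 0.002], [-0.001, -1.0, 0.001], [0.002, -0.001, -1.0]]
ft_force: [-0.1, -1.1, 6.2]
grip_width: 0.0259
gripper_force: 58.9
```

Call:
step_arm(fingers=[1,1,1,1,1,1,1,1,1,1], travel=[[0,0,-0.3],[0,0,-0.5],[0,0,-0.4],[0.147,0.528,0],[0.147,0.528,0],[0.147,0.528,0],[0.147,0.528,0],[0.147,0.528,0],[0.147,0.5,0],[0,0,0]], twist=[0,0,0,0,0,0,0,0,0,0])

```text
time_s: 38.3
position: [0.6506, -0.0439, 0.1301]
tool_rot: [[1.0, -0.005, 0.0], [-0.005, -1.0, -0.0], [0.0, 0.0, -1.0]]
ft_force: [-0.4, 0.1, -1.5]
grip_width: 0.0255
gripper_force: 59.2
```

Call:
step_arm(fingers=[1,1,1], travel=[[0,0,0],[0,0,0],[0,0,0]], twist=[0,0,0])

```text
time_s: 38.67
position: [0.65, -0.0392, 0.1306]
tool_rot: [[1.0, 0.001, 0.0], [0.001, -1.0, 0.0], [0.0, -0.0, -1.0]]
ft_force: [-0.6, -0.1, -0.6]
grip_width: 0.0258
gripper_force: 59.2
```

Run:
```python
from h import *
st()
for k in range(2):
    im,P=cloud("scene"); p=monitor.observe()["position"]
    print("held",cyl(P,np.array(p[:2]),p[2]-.005,p[2]+.006),cyl(P,np.array(p[:2]),p[2]+.006,p[2]+.018))
b=P[(np.hypot(P[...,0]-p[0],P[...,1]-p[1])<.03)&(P[...,2]>.09)]; print(np.sort(b[:,2])[:4])
```

```text
38.67 [ 0.65   -0.0392  0.1306] [[1.0, 0.001, 0.0], [0.001, -1.0, 0.0], [0.0, -0.0, -1.0]] F [-0.6 -0.1 -0.6] w 0.0258 59.24027156084776
held (array([ 0.6468, -0.0393]), 46) (array([ 0.6472, -0.039 ]), 51)
held (array([ 0.647 , -0.0394]), 48) (array([ 0.6469, -0.0395]), 53)
[0.12134232 0.12186807 0.12221154 0.12320607]
```

Call:
step_arm(fingers=[1,1,1,1,1,1,1,1], travel=[[0.015,0.033,0],[0,0,0.35],[0,0,0.3],[0,0,0],[0,0,0.12],[0,0,0.1],[0,0,0.08],[0,0,0]], twist=[0,0,0,0,0,0,0,0])

```text
time_s: 39.78
position: [0.6514, -0.0436, 0.0348]
tool_rot: [[1.0, -0.001, -0.001], [-0.001, -1.0, 0.0], [-0.001, -0.0, -1.0]]
ft_force: [-0.3, -0.9, 0.2]
grip_width: 0.0255
gripper_force: 59.3
```

Call:
step_arm(fingers=[1,1,1,1], travel=[[0,0,0.04],[0,0,0.03],[0,0,0.02],[0,0,0]], twist=[0,0,0,0])

```text
time_s: 40.28
position: [0.6516, -0.0437, 0.0262]
tool_rot: [[1.0, -0.001, -0.0], [-0.001, -1.0, 0.0], [-0.0, -0.0, -1.0]]
ft_force: [0.2, -0.9, 0.2]
grip_width: 0.026
gripper_force: 59.3
```

Clean entry with no wall contact. I'll lower the last bit, release and retreat.

Call:
step_arm(fingers=[1,1,0,0,0,0,0,0], travel=[[0,0,0.01],[0,0,0],[0,0,0],[0,0,0],[0,0,-0.2],[0,0,-0.4],[0,0,-0.4],[0,0,0]], twist=[0,0,0,0,0,0,0,0])

```text
time_s: 41.28
position: [0.653, -0.044, 0.1286]
tool_rot: [[1.0, -0.001, 0.006], [-0.001, -1.0, -0.002], [0.006, 0.002, -1.0]]
ft_force: [-0.6, -0.7, -0.3]
grip_width: 0.0425
gripper_force: 0.0
```

Call:
step_arm(fingers=[1,1,1,1,1], travel=[[-0.5,0,0],[-0.5,0,0],[-0.5,0,0],[-0.5,0,0],[0,0,0]], twist=[0,0,0,0,0])

```text
time_s: 41.9
position: [0.4483, -0.0428, 0.1246]
tool_rot: [[1.0, -0.002, -0.003], [-0.002, -1.0, 0.001], [-0.003, -0.001, -1.0]]
ft_force: [0.9, -0.2, 0.4]
grip_width: -0.0002
gripper_force: 0.0
```

Run:
```python
from h import *
survey(); im,P=cloud("scene")
for g in((.6495,-.0423),(.600,.023),(.603,.078)): print(cyl(P,g,.044,.052),cyl(P,g,.053,.062))
for b in blobs(P,.074,.086,(.55,.72,-.09,.13),25): print(b.mean(0).round(4),np.median(b[:,2]).round(4))
t,_=optics.get_image("top")
cv2.imwrite("pics/chk.png",np.hstack([cv2.resize(im[220:340,230:390],(640,480))[:,:,:],cv2.resize(t[110:260,235:345],(352,480))])[:, :].copy())
c=cv2.imread("pics/chk.png"); cv2.imwrite("pics/chk.png",cv2.resize(c,(790,382)))
```

```text
41.9 [ 0.4483 -0.0428  0.1246] [[1.0, -0.002, -0.003], [-0.002, -1.0, 0.001], [-0.003, -0.001, -1.0]] F [ 0.9 -0.2  0.4] w -0.0002 0.0
scene
0.071 80 [472.4 265. ] [26. 24.]
0.071 86 [466.2 351.3] [23. 24.]
0.071 102 [560.7 347.7] [27. 24.]
0.086 70 [592.3 -35.6] [23. 27.]
0.086 76 [649.3 -42.8] [26. 24.]
0.086 75 [601.4  25.5] [28. 23.]
0.086 83 [604.1  78.4] [27. 23.]
0.086 84 [654.9  17.1] [28. 23.]
0.086 86 [663.1  74.4] [25. 24.]
top
0.071 91 [562.3 346.9] [26. 23.]
0.071 102 [472.2 264.9] [25. 24.]
0.071 106 [467.2 349.6] [25. 26.]
0.086 100 [662.   72.6] [26. 24.]
0.086 97 [654.4  16.2] [25. 23.]
0.086 98 [650.2 -43.1] [25. 23.]
0.086 105 [603.1  78.1] [23. 26.]
0.086 101 [600.5  23.5] [24. 25.]
0.086 100 [591.  -36.9] [26. 23.]
(array([ 0.6496, -0.0441]), 39) (array([ 0.6488, -0.0444]), 32)
(array([0.6004, 0.0234]), 33) (array([0.5998, 0.0233]), 36)
(array([0.6023, 0.0782]), 32) (array([0.6021, 0.0776]), 35)
[ 0.5935 -0.0349  0.079 ] 0.0793
[ 0.6508 -0.0416  0.0789] 0.0789
[0.6025 0.026  0.0791] 0.0795
[0.605  0.079  0.0791] 0.0793
[0.6555 0.0173 0.079 ] 0.0792
[0.6634 0.0742 0.0791] 0.0793
```

View pics/chk.png

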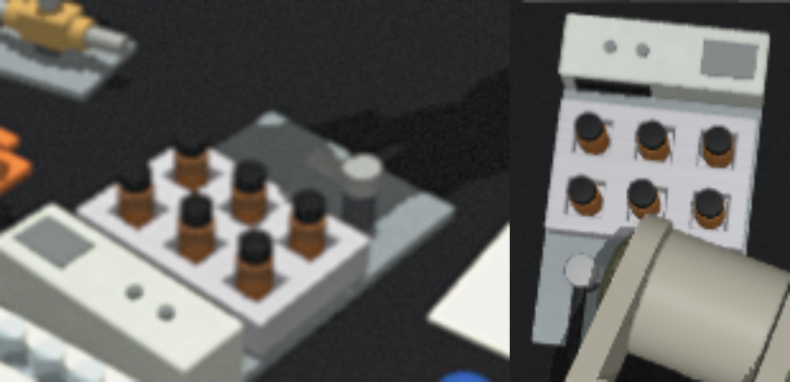

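All six pockets now hold seated upright vials, every cap at 80 mm. Next is pushing the clamp back.

Call:
step_arm(fingers=[1,1,1,1,1,1,1,1,1], travel=[[0.07,-0.533,0],[0.07,-0.533,0],[0.07,-0.533,0],[0,0,0],[0,0,0],[0,0,0.5],[0,0,0.47],[0,0,0],[0,0,0]], twist=[0,0,0,0,0,0,0,0,0])

```text
time_s: 43.22
position: [0.4739, 0.1157, 0.0297]
tool_rot: [[1.0, -0.002, 0.002], [-0.002, -1.0, -0.0], [0.002, 0.0, -1.0]]
ft_force: [-0.7, -0.1, -0.3]
grip_width: 0.0002
gripper_force: 0.0
```

Run:
```python
from h import *
st()
piv=np.array([.532,.078]); last=np.array(monitor.observe()["position"])[:2]
for ph,d in [(178,.022),(190,.024),(202,.025),(214,.025),(226,.025),(238,.024),(248,.022),(256,.021),(261,.02)]:
    a=np.radians(ph);p=piv+.066*np.array([np.cos(a),np.sin(a)])+d*np.array([np.sin(a),-np.cos(a)])
    print(ph,p.round(4),"travel",((p-last)*[10,-10]).round(2).tolist()); last=p
```

```text
43.23 [0.4739 0.1157 0.0297] [[1.0, -0.002, 0.002], [-0.002, -1.0, -0.0], [0.002, 0.0, -1.0]] F [-0.7 -0.1 -0.3] w 0.0002 0.0
178 [0.4668 0.1023] travel [-0.07, 0.13]
190 [0.4628 0.0902] travel [-0.04, 0.12]
202 [0.4614 0.0765] travel [-0.01, 0.14]
214 [0.4633 0.0618] travel [0.02, 0.15]
226 [0.4682 0.0479] travel [0.05, 0.14]
238 [0.4767 0.0347] travel [0.09, 0.13]
248 [0.4869 0.025 ] travel [0.1, 0.1]
256 [0.4957 0.019 ] travel [0.09, 0.06]
261 [0.5019 0.0159] travel [0.06, 0.03]
```

Call:
step_arm(fingers=[1,1,1,1,1,1,1,1,1,1], travel=[[-0.05,0.12,0.02],[-0.05,0.12,0],[-0.01,0.14,0],[0.02,0.15,0],[0.05,0.14,0],[0.09,0.13,0],[0.1,0.1,0],[0.08,0.06,0],[0,0,0],[0,0,0]], twist=[0,0,0,0,0,0,0,0,0,0])

```text
time_s: 44.48
position: [0.4958, 0.0204, 0.0264]
tool_rot: [[1.0, -0.0, 0.0], [-0.0, -1.0, -0.0], [0.0, 0.0, -1.0]]
ft_force: [-1.3, -0.2, -0.4]
grip_width: -0.0
gripper_force: 0.0
```

Call:
step_arm(fingers=[1,1,1,1], travel=[[0.04,0.02,0],[0.04,0.01,0],[0.02,0,0],[0,0,0]], twist=[0,0,0,0])

```text
time_s: 44.98
position: [0.5059, 0.0172, 0.0263]
tool_rot: [[1.0, -0.001, 0.0], [-0.001, -1.0, -0.0], [0.0, 0.0, -1.0]]
ft_force: [-1.0, -1.0, -0.0]
grip_width: -0.0001
gripper_force: 0.3
```

Call:
step_arm(fingers=[1,1,1], travel=[[0.03,0,0],[0.02,0,0],[0,0,0]], twist=[0,0,0])

```text
time_s: 45.35
position: [0.5075, 0.0173, 0.0259]
tool_rot: [[1.0, -0.0, -0.008], [-0.0, -1.0, -0.0], [-0.008, 0.0, -1.0]]
ft_force: [-12.6, -3.4, 7.4]
grip_width: 0.0003
gripper_force: 6.8
```

Call:
step_arm(fingers=[1,1], travel=[[0.025,0,0],[0,0,0]], twist=[0,0])

```text
time_s: 45.6
position: [0.5077, 0.0175, 0.0257]
tool_rot: [[1.0, -0.0, -0.013], [-0.0, -1.0, 0.0], [-0.013, -0.0, -1.0]]
ft_force: [-22.3, -5.2, 11.3]
grip_width: -0.0
gripper_force: 11.0
```

Call:
step_arm(fingers=[1,1,1,1,1,1,1,1,1,1], travel=[[-0.3,0,0],[0,0,-0.5],[0,0,-0.4],[-0.085,0.55,0],[-0.085,0.55,0],[-0.085,0.55,0],[-0.085,0.55,0],[-0.085,0.55,0],[-0.085,0.55,0],[0,0,0]], twist=[0,0,0,0,0,0,0,0,0,0])

```text
time_s: 46.85
position: [0.4315, -0.3162, 0.1162]
tool_rot: [[1.0, -0.005, 0.001], [-0.005, -1.0, -0.001], [0.001, 0.001, -1.0]]
ft_force: [0.8, 0.4, 0.7]
grip_width: -0.0003
gripper_force: 0.0
```

Call:
step_arm(fingers=[1,1], travel=[[0,0,0],[0,0,0]], twist=[0,0])

```text
time_s: 47.1
position: [0.4323, -0.3115, 0.1164]
tool_rot: [[1.0, 0.001, 0.0], [0.001, -1.0, 0.0], [0.0, -0.0, -1.0]]
ft_force: [0.1, -0.1, 0.1]
grip_width: 0.0004
gripper_force: 0.0
```

Run:
```python
from h import *
st()
im,P=cloud("scene")
for nm,lo,hi,bx in(("clamp",.056,.067,(.48,.56,-.02,.1)),("valve",.066,.08,(.38,.52,-.32,-.17))):
  for b in blobs(P,lo,hi,bx,12):
    r=cv2.minAreaRect(b[:,:2].astype(np.float32)*1000); print(nm,len(b),np.round(r[0]),np.round(r[1]),round(r[2]))
cv2.imwrite("pics/cl.png",cv2.resize(im[220:340,230:390],None,fx=4,fy=4))
piv=np.array([.4915,-.2685]); last=np.array([.429,-.3115])
for ph,d in [(183,.022),(172,.024),(160,.025),(148,.025),(136,.025),(124,.024),(114,.022),(106,.021),(101,.02)]:
    a=np.radians(ph);p=piv+.068*np.array([np.cos(a),np.sin(a)])+d*np.array([-np.sin(a),np.cos(a)])
    print(ph,p.round(4),"travel",((p-last)*[10,-10]).round(2).tolist()); last=p
```

```text
47.1 [ 0.4323 -0.3115  0.1164] [[1.0, 0.001, 0.0], [0.001, -1.0, 0.0], [0.0, -0.0, -1.0]] F [ 0.1 -0.1  0.1] w 0.0004 0.0
clamp 205 [526.  45.] [101.  33.] 76
valve 135 [ 455. -276.] [102.  24.] 14
183 [ 0.4247 -0.294 ] travel [-0.04, -0.17]
172 [ 0.4208 -0.2828] travel [-0.04, -0.11]
160 [ 0.4191 -0.2687] travel [-0.02, -0.14]
148 [ 0.4206 -0.2537] travel [0.02, -0.15]
136 [ 0.4252 -0.2392] travel [0.05, -0.14]
124 [ 0.4336 -0.2255] travel [0.08, -0.14]
114 [ 0.4437 -0.2153] travel [0.1, -0.1]
106 [ 0.4526 -0.2089] travel [0.09, -0.06]
101 [ 0.4589 -0.2056] travel [0.06, -0.03]
```

View pics/cl.png

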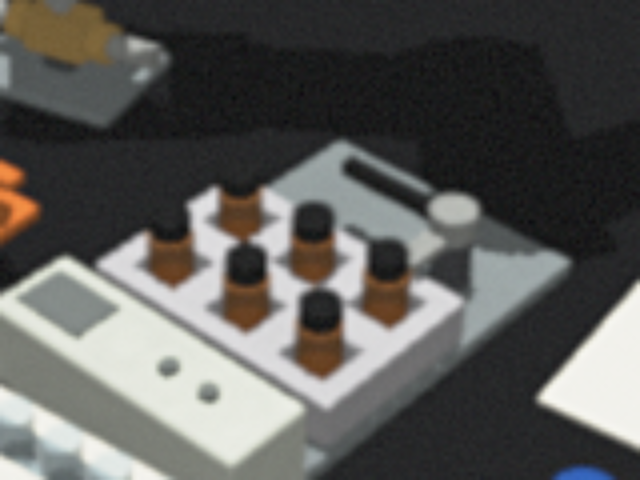

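The clamp handle is parallel to the block front and all six vials are standing. I'll push the gas handle back.

Call:
step_arm(fingers=[1,1,1,1], travel=[[-0.03,0,0.4],[0,0,0.39],[0,0,0],[0,0,0]], twist=[0,0,0,0])

```text
time_s: 47.65
position: [0.4297, -0.3128, 0.0387]
tool_rot: [[1.0, -0.0, 0.001], [-0.0, -1.0, -0.001], [0.001, 0.001, -1.0]]
ft_force: [-0.7, -0.2, 0.1]
grip_width: -0.0002
gripper_force: 0.0
```

Call:
step_arm(fingers=[1,1,1,1,1,1,1,1,1,1], travel=[[-0.04,-0.17,0],[-0.04,-0.11,0],[-0.02,-0.14,0],[0.02,-0.15,0],[0.05,-0.14,0],[0.08,-0.14,0],[0.1,-0.1,0],[0.09,-0.06,0],[0,0,0],[0,0,0]], twist=[0,0,0,0,0,0,0,0,0,0])

```text
time_s: 48.9
position: [0.453, -0.2115, 0.0372]
tool_rot: [[1.0, -0.001, -0.0], [-0.001, -1.0, 0.001], [-0.0, -0.001, -1.0]]
ft_force: [-0.8, -0.1, -0.1]
grip_width: 0.0
gripper_force: 0.0
```

Call:
step_arm(fingers=[1,1,1,1], travel=[[0.04,-0.02,0],[0.04,-0.01,0],[0.02,0,0],[0,0,0]], twist=[0,0,0,0])

```text
time_s: 49.4
position: [0.4615, -0.2084, 0.0371]
tool_rot: [[1.0, -0.0, -0.004], [-0.0, -1.0, 0.001], [-0.004, -0.001, -1.0]]
ft_force: [-9.2, -2.8, 2.4]
grip_width: -0.0001
gripper_force: 4.7
```

Call:
step_arm(fingers=[1,1,1], travel=[[0.02,0,0],[0.01,0,0],[0,0,0]], twist=[0,0,0])

```text
time_s: 49.78
position: [0.4619, -0.2082, 0.0369]
tool_rot: [[1.0, 0.0, -0.01], [0.0, -1.0, 0.002], [-0.01, -0.002, -1.0]]
ft_force: [-22.8, -4.9, 8.3]
grip_width: 0.0001
gripper_force: 11.2
```

Call:
step_arm(fingers=[1,1,1,1,1,1,1,1], travel=[[-0.3,0,0],[0,0,-0.6],[0,0,-0.6],[-0.3,0.3,0],[-0.2,0.5,0],[0,0,0],[0,0,0],[0,0,0]], twist=[0,0,0,0,0,0,0,0])

```text
time_s: 50.78
position: [0.3864, -0.2877, 0.1573]
tool_rot: [[1.0, 0.0, 0.0], [0.0, -1.0, 0.0], [0.0, -0.0, -1.0]]
ft_force: [-0.2, 0.0, -0.3]
grip_width: 0.0
gripper_force: 0.0
```

Run:
```python
from h import *
survey()
im,P=cloud("scene")
for nm,lo,hi,bx in(("clamp",.056,.067,(.48,.56,-.02,.1)),("valve",.066,.08,(.38,.52,-.32,-.17))):
  for b in blobs(P,lo,hi,bx,12):
    r=cv2.minAreaRect(b[:,:2].astype(np.float32)*1000); print(nm,len(b),np.round(r[0]),np.round(r[1]),round(r[2]))
cv2.imwrite("pics/end.png",cv2.resize(im[170:350,190:390],None,fx=3.3,fy=3.3))
```

```text
50.77 [ 0.3864 -0.2877  0.1573] [[1.0, 0.0, 0.0], [0.0, -1.0, 0.0], [0.0, -0.0, -1.0]] F [-0.2  0.  -0.3] w 0.0 0.0
scene
0.071 83 [472.4 266.2] [26. 24.]
0.071 89 [465.6 350.5] [26. 24.]
0.071 100 [561.9 348. ] [27. 24.]
0.086 72 [591.9 -37.2] [29. 24.]
0.086 77 [650.  -42.4] [26. 24.]
0.086 75 [601.7  25. ] [28. 25.]
0.086 81 [602.9  78.4] [27. 24.]
0.086 84 [653.9  16.1] [26. 24.]
0.086 85 [662.1  73.6] [25. 25.]
top
0.071 91 [562.3 347.1] [27. 21.]
0.071 103 [471.7 264.9] [25. 26.]
0.071 102 [467.4 349.3] [24. 25.]
0.086 105 [662.6  73.2] [26. 25.]
0.086 98 [654.2  16.3] [24. 23.]
0.086 98 [650.1 -43.2] [24. 23.]
0.086 101 [603.6  78.6] [24. 24.]
0.086 103 [600.2  23.6] [26. 24.]
0.086 101 [591.9 -36.8] [24. 23.]
clamp 210 [532.  44.] [32. 99.] 2
valve 168 [ 483. -231.] [ 24. 101.] 12
```

View pics/end.png

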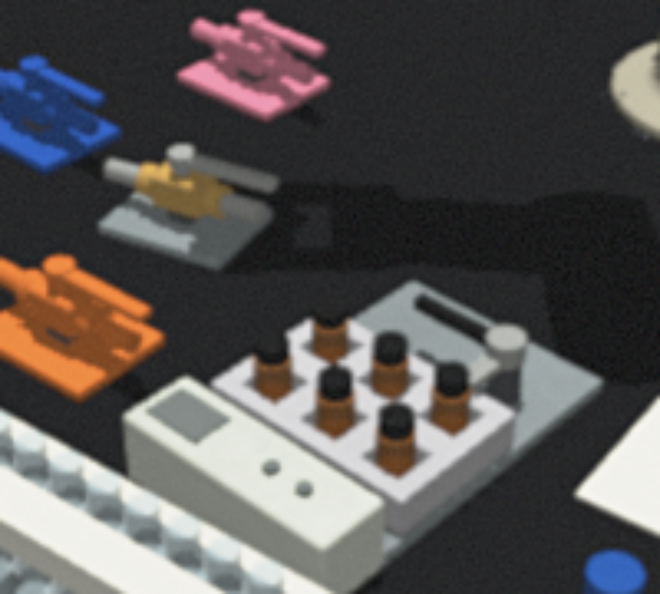

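The final image shows the valve handle in line with its pipe, the clamp locked, all six vials seated and the arm clear of everything. I'm handing in.

```bash
python3 -c "
from rig import close_job
print(close_job())"
```

```text
the job is handed in; nothing more can be done
None
```

I handed the job in at about 51 s of robot time. At the last look all six pockets held upright, seated vials, the clamp was back at its locked stop and the gas handle at its on stop; the hand-in call returned no verdict.

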